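Unmould and pin the microwave candles

TASK

Lift every set wax candle out of the grey mould and stand it flat on the wooden curing board, each over a hole of its own. Push a wick pin down through each candle's hole into the board until the pin's head sits on the wax, leaving any spare pin hanging in the rack. When all candles are pinned, start the fan: press its pedal fully down to the stop, hold it for half a second, and let it spring back. Do not disturb the other kitchen things.

Things in the scene. Friction and masses are not known exactly. Their poses are not given: they have to be found in the camera images.
- mould: Fixed grey open mould, a 200 x 200 x 30 mm slab with four round cavities 64 mm across and 14 mm deep (cavity floor 16 mm above the table), centred at (+-48, +-48) mm in its frame. Origin: centre of its underside; z up, x and y along its edges.
- board: Fixed brown wooden curing board, a 200 x 200 x 35 mm slab with four round holes 13 mm across and 29 mm deep (blind), centred at (+-48, +-48) mm in its frame, and a raised rim 5 mm thick along its edges that stands 8 mm above its top face. Origin: centre of its underside; z up, x and y along its edges.
- board_hole0 (a point): Centre of the mouth of one hole of the curing board, at the board's top face, 35 mm above the table.
- board_hole1 (a point): Centre of the mouth of one hole of the curing board, at the board's top face, 35 mm above the table.
- board_hole2 (a point): Centre of the mouth of one hole of the curing board, at the board's top face, 35 mm above the table.
- board_hole3 (a point): Centre of the mouth of one hole of the curing board, at the board's top face, 35 mm above the table.
- candle0: Cream hard wax candle blank: an upright cylinder 60 mm across and 40 mm high with a 16 mm hole right through along its axis, about 100 g. It starts standing in a cavity of the mould and stands 26 mm proud of it. Origin: centre of its underside; z is its axis, up. May be absent.
- candle1: Cream hard wax candle blank: an upright cylinder 60 mm across and 40 mm high with a 16 mm hole right through along its axis, about 100 g. It starts standing in a cavity of the mould and stands 26 mm proud of it. Origin: centre of its underside; z is its axis, up. May be absent.
- candle2: Cream hard wax candle blank: an upright cylinder 60 mm across and 40 mm high with a 16 mm hole right through along its axis, about 100 g. It starts standing in a cavity of the mould and stands 26 mm proud of it. Origin: centre of its underside; z is its axis, up. May be absent.
- candle3: Cream hard wax candle blank: an upright cylinder 60 mm across and 40 mm high with a 16 mm hole right through along its axis, about 100 g. It starts standing in a cavity of the mould and stands 26 mm proud of it. Origin: centre of its underside; z is its axis, up. May be absent.
- rack: Fixed aluminium pin rack, a bridge 190 mm long (along its y), 50 mm deep, top face 77 mm above the table, with four 13 mm square holes at y = -67.5, -22.5, 22.5, 67.5 mm in its frame, in which the pins hang by their heads. Origin: centre of its foot on the table.
- pin0: Wick pin: a steel rod 10 mm across and 65 mm long, with a taper over the last 5 mm to a 5 mm tip, under a round black plastic head 22 mm across and 30 mm high; 95 mm overall, about 70 g. It starts hanging upright in the rack, its head resting on the rack's top. Origin: the tip (lowest point) of the rod; z runs along the rod to the head, which spans z = 65 to 95 mm.
- pin1: Wick pin: a steel rod 10 mm across and 65 mm long, with a taper over the last 5 mm to a 5 mm tip, under a round black plastic head 22 mm across and 30 mm high; 95 mm overall, about 70 g. It starts hanging upright in the rack, its head resting on the rack's top. Origin: the tip (lowest point) of the rod; z runs along the rod to the head, which spans z = 65 to 95 mm.
- pin2: Wick pin: a steel rod 10 mm across and 65 mm long, with a taper over the last 5 mm to a 5 mm tip, under a round black plastic head 22 mm across and 30 mm high; 95 mm overall, about 70 g. It starts hanging upright in the rack, its head resting on the rack's top. Origin: the tip (lowest point) of the rod; z runs along the rod to the head, which spans z = 65 to 95 mm.
- pin3: Wick pin: a steel rod 10 mm across and 65 mm long, with a taper over the last 5 mm to a 5 mm tip, under a round black plastic head 22 mm across and 30 mm high; 95 mm overall, about 70 g. It starts hanging upright in the rack, its head resting on the rack's top. Origin: the tip (lowest point) of the rod; z runs along the rod to the head, which spans z = 65 to 95 mm.
- footswitch: Fixed grey base of the fan's pedal switch, 130 x 76 mm, 12 mm thick. Origin: centre of its underside; the pedal's hinge is at x = +55 mm, 34 mm up, and runs along its y; the pedal slopes up from the hinge towards -x.
- pedal (a joint): Hinge angle of the pedal plate (115 x 64 mm, dark steel with a rubber pad): 0 raised at rest, 0.3 rad fully down on its stop. It springs back by itself; pushing the pad fully down takes about 10 N.
- pedal_pad (a point): Centre of the top of the rubber pad at the free, raised end of the pedal, where to press: straight down, 90 mm from the hinge; about 64 mm above the table at rest and about 27 mm lower when fully down.
- egg_cup: Bystander: white ceramic egg cup, 52 mm across, 62 mm high. Origin: centre of its foot.
- glass_dish: Bystander: small glass dish, 90 mm across, 30 mm high. Origin: centre of its foot.
- whisk: Bystander: silicone whisk lying on the cart, 260 mm long, 52 mm high. Origin on its handle, 40 mm from the handle's end; it lies along its x from -40 to +220 mm.
- thermometer: Bystander: steel thermometer probe with dial and clip, 165 mm long, lying in the grey plastic tray at the left side of the cart. Origin on its stem.
- wax_jug: Bystander: steel wax melting jug with a handle, 100 mm across, 108 mm high. Origin: centre of its foot.
- mug: Bystander: blue ceramic mug with a handle, 78 mm across, 90 mm high. Origin: centre of its foot.
There are look-alikes about, which are no part of the job. Leave any yellow look-alike of the candle2 alone.

How it is judged:
By the outcome, as a careful person would: the job done as asked, in the order asked, and still so for the second after the job is handed in, with the robot touching nothing.
Of candle0, candle1, candle2, candle3 only 3 to 4 are there at a start; the rules pass over those that are not, and their reading is None.
At some moment in a run one of candle0, candle1, candle2, candle3 may be knocked a few centimetres aside while the robot is not near it.
It also fails if it takes over 210 s, if anything falls off the work surface, if the arm or the gripper's body presses on something with over 40 N, if the wrist force passes 120 N, or if a joint passes its speed limit or range.

ROBOT

A 6-joint arm with a two-finger parallel gripper is mounted at the origin on the work surface. World frame = base frame: x ahead of the robot, y to its left, z up, the work surface at z = 0. Lengths are in m, angles in rad, forces in N, time in s.
With the tool pointing down it reaches from about 0.3 to 0.875 m from the base axis. Payload 6.4 kg.
Tool frame: the origin (TCP) lies at the very end of the fingers, on their centre line; the grasp point (between the pads) lies ctrl.pinch_z behind it (ctrl.pinch_z is the distance from the TCP to the grasp point, in m); y points along the fingers, z is the direction in which the jaws open and shut, and the axes are right-handed (so a half turn about y gives the same grasp; the last joint's range is limited). The gripper opens to 85 mm and grips with 20 to 120 N. Pads are 22 mm wide; open, the fingers measure 114 mm over their backs; the gripper's body (76 mm by 85 mm) begins 54 mm behind the grasp point. The pads swing forward as they close: fully open they stand 13 mm farther back than shut.
Start: joints at [1.091, 0.181, 1.607, -0, 1.354, -0.206], TCP at [0.155, 0.554, 0.231] pointing down, gripper open.
Joint ranges: [-2.99, 2.99], [-0.89, 2.07], [0.3, 2.58], [-1.14, 4.28], [0, 2.63], [-3.12, 3.12]. Speed limits (rad/s): [2.57, 2.57, 3.01, 3.14, 3.14, 3.14].

INTERFACE

Orientations are given as a unit quaternion [w, x, y, z].
In Python, from bench import ctrl gives the robot as it stands.
- The arm moves only by the shell command python3 -m pendant 'ROWS'. ROWS is JSON, one flat list of numbers, 7 for each row, row after row: the shift along the world's x, y, z in m, then the turn, a rotation vector about the world's x, y, z in degrees, then the finger opening in m, from 0 to 0.0854. In form: [tx, ty, tz, rx, ry, rz, hand, tx, ty, tz, rx, ry, rz, hand, ...]. A call has 1 to 12 rows; each row shifts and turns the commanded pose from where the row before left it; what a row does not reach is not made up. A row lasts 1/8 s, in which the tool goes at most 62.5 mm and 10.7 degrees, less where a joint would pass 70% of its speed; a pose out of reach is approached as far as the arm can. A call with a gripper value outside its range is refused whole. The fingers move at their own pace and stop on an object; the grip force is fixed at half the most. Time passes only in rows, so rows that do not move let the fingers close. It gives the time, the measured TCP pose, the force and the opening at its end, in the units of the state.
- ctrl.get_obs(): the state, without advancing time (a new reading comes with each control period).
- ctrl.camera(name): name is "scene" or "side" or "wrist"; returns the picture (420x560x3 uint8, red, green, blue); there is no depth.
- ctrl.camera_info(name): a dict with "fx", "fy", "cx", "cy" (pixels), "k1" (the pictures are not rectified: a ray, as slopes to the right and down, at radius r is drawn at 1 + k1 r^2 times it, then the intrinsics apply), "origin" and "rotation" of the camera in the world; the wrist camera has in their place "tool_from_camera" (4x4, takes a point from camera to tool coordinates, whose origin is the TCP and whose axes are the tool frame's). Camera axes: x right, y down, z forward; pixel columns grow to the right and rows downward; lengths in m; the calibration is good to about 2 mm. A picture is of the moment at which its call begins: read the wrist's pose just before it. camera_info takes no time and is no camera call.
- ctrl.hand_in(): hands the job in, once; it reports no verdict.
Trained networks look in the newest picture that a camera, given by its name, has taken for a name from the list of things; names that differ only in an ending like _2 or _b are one class to them, and where a whole thing is asked for, a point or a joint stands for the part that bears it (a point fixed in the world has none). Each returns a list of dicts, best first, with "score" (0 to 1); they miss things now and then, are a little off and sometimes report something else, mostly with a low value. They report only what shows in the picture. A call takes as long as a camera call. They do not tell look-alikes from the thing itself.
- ctrl.silhouettes(target, camera): "mask" (420x560 bool, what is visible of it) and "bbox" ([left, top, right, bottom] in pixels, round what is visible of it).
The state is a dict: "time_s": time; "q": joint angles; "dq": joint speeds; "joint_efforts": joint torques, N m; "eef_pos": TCP position; "eef_rot": TCP orientation; "wrist_force": force on the tool from outside, world axes, zero at the start; "torque": the same for the moment, N m; "opening": opening from 0.0 (shut) to 1.0 (fully open).
Only numpy, scipy, OpenCV 4.12 (cv2) and the standard library are available. Lean on these libraries where they do the work, as an engineer would, in place of code of your own. Each camera call takes 0.05 s, during which the arm holds its last target.

## Working session

There is one attempt and no reset: what is moved stays moved. The work goes in short steps, Python scripts to look and compute and a shell command to move; the robot and the scene stay as the last step left them, time stands still between calls to the robot, and variables do not carry over. Pictures are saved under pics/ and viewed, and the job is handed in when it is done.

```bash
ls; mkdir -p pics; cat > h.py <<'E'
import numpy as np, cv2
from bench import ctrl
from scipy.spatial.transform import Rotation as R
def save(n,im): cv2.imwrite('pics/'+n+'.png',cv2.cvtColor(im,cv2.COLOR_RGB2BGR))
def pose(cam):
    i=ctrl.camera_info(cam)
    if cam!='wrist': return i,np.array(i['origin']),np.array(i['rotation'])
    o=ctrl.get_obs(); w,x,y,z=o['eef_rot']; Rt=R.from_quat([x,y,z,w]).as_matrix()
    T=np.array(i['tool_from_camera']); return i,Rt@T[:3,3]+np.array(o['eef_pos']),Rt@T[:3,:3]
def ray(cam,u,v,P=None):
    i,o,Rm=P or pose(cam)
    x=(u-i['cx'])/i['fx'];y=(v-i['cy'])/i['fy'];a,b=x,y
    for _ in range(20):
        s=1+i['k1']*(a*a+b*b);a=x/s;b=y/s
    return o,Rm@np.array([a,b,1.])
def onz(cam,u,v,z,P=None):
    o,d=ray(cam,u,v,P);return o+d*(z-o[2])/d[2]
def proj(cam,p,P=None):
    i,o,Rm=P or pose(cam)
    c=Rm.T@(np.asarray(p,float)-o);a,b=c[0]/c[2],c[1]/c[2];s=1+i['k1']*(a*a+b*b)
    return np.array([i['cx']+i['fx']*a*s,i['cy']+i['fy']*b*s])
E
python3 - <<'E'
from h import *
for n in ['scene','side','wrist']:
    save(n+'0',ctrl.camera(n))
    i,o,Rm=pose(n);print(n,i['fx'],i['cx'],i['cy'],i['k1'],o.round(3),Rm.round(3).tolist())
print(ctrl.get_obs(),ctrl.pinch_z)
E
```

```text
pics
scene 527.5464749336847 264.5298337835699 208.32069933642205 -0.0027327123204815965 [1.112 0.621 1.506] [-0.093, 0.363, 0.894, -0.246]
side 387.5274311152327 276.66214724247345 215.26185637578922 0.03564135251406255 [0.323 0.737 0.785] [0.059, -0.109, 0.91, -0.397]
wrist 291.1160059203831 277.85691183138357 207.93592937241567 -0.012623553453424743 [0.075 0.576 0.374] [[0.272, 0.911, 0.309], [0.962, -0.257, -0.089], [-0.002, 0.322, -0.947]]
{'time_s': 0.15, 'q': array([ 1.09070091e+00,  1.81368130e-01,  1.60776424e+00, -4.77810733e-05,
        1.35378824e+00, -2.06347700e-01]), 'dq': array([-3.15153861e-04, -1.63501981e-03, -3.86603096e-03,  1.25571801e-04,
        2.81715215e-06,  9.17982933e-05]), 'joint_efforts': array([-3.96789801e-04, -4.45263290e+01, -3.51693356e+01, -1.79051708e-04,
        5.85700545e-03,  5.39151495e-05]), 'eef_pos': array([0.15527457, 0.55320644, 0.23059917]), 'eef_rot': array([-0.70004616,  0.7009415 , -0.09662135,  0.09633641]), 'wrist_force': array([-0.00922693,  0.55244493, -0.33319536]), 'torque': array([-0.03076681,  0.01187744, -0.02210115]), 'opening': 1.0031893033517782} 0.0187
```

```bash
sed -i "s/np.array(i\['rotation'\])/R.from_quat(np.roll(i['rotation'],-1)).as_matrix()/" h.py
python3 -c "
from h import *
print(pose('scene')[2].round(2),pose('side')[2].round(2))"
```

```text
[[-0.72  0.6  -0.35]
 [ 0.7   0.61 -0.37]
 [-0.01 -0.51 -0.86]] [[-0.97 -0.15  0.19]
 [-0.24  0.66 -0.71]
 [-0.02 -0.73 -0.68]]
```

View pics/scene0.png

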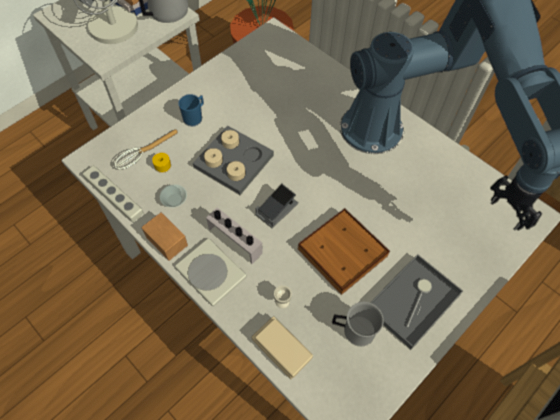

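View pics/side0.png

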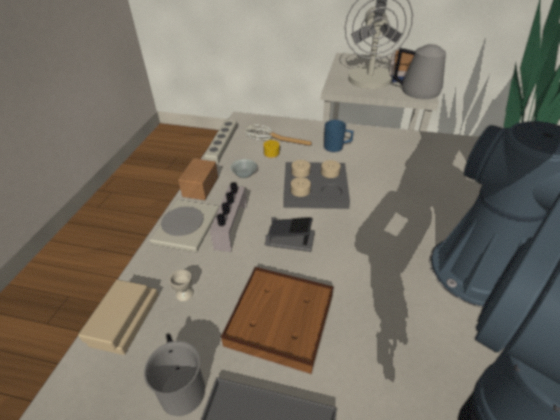

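View pics/wrist0.png

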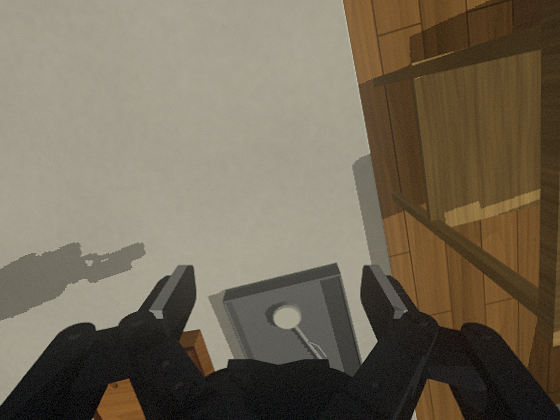

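The scene view shows the mould at (233,160) with three cream candles at (230,138), (213,157) and (235,170), and an empty cavity at (253,153). The yellow look-alike is at (162,161), the rack at (235,232), the pedal at (277,203) and the board at (343,249).

```bash
python3 - <<'E'
from h import *
im=ctrl.camera('scene'); ctrl.camera('side')
for t,z in [('mould',.03),('board',.043),('candle0',.056),('pin0',.107),('rack',.077),('footswitch',.012),('pedal_pad',.06)]:
  for cam in ['scene','side']:
    for d in ctrl.silhouettes(t,cam)[:6]:
        m=d['mask'];v,u=np.nonzero(m);print(t,cam,round(d['score'],2),np.round(d['bbox']),onz(cam,u.mean(),v.mean(),z).round(3))
        if t in('mould','board') and d['score']>.5 and cam=='scene':
            c=max(cv2.findContours(m.astype(np.uint8),0,2)[0],key=cv2.contourArea)
            q=cv2.approxPolyDP(cv2.convexHull(c),6,True)[:,0];print([(list(p),onz(cam,*p,z)[:2].round(3)) for p in q.astype(float)])
c=im[100:310,140:420];save('sc1',cv2.resize(c,None,fx=2.8,fy=2.8,interpolation=cv2.INTER_CUBIC))
E
```

```text
mould scene 0.91 [193. 127. 275. 192.] [ 0.461 -0.222  0.03 ]
[([np.float64(227.0), np.float64(126.0)], array([ 0.379, -0.357])), ([np.float64(273.0), np.float64(153.0)], array([ 0.346, -0.156])), ([np.float64(240.0), np.float64(193.0)], array([ 0.538, -0.116])), ([np.float64(194.0), np.float64(167.0)], array([ 0.579, -0.303]))]
mould side 0.56 [284. 161. 350. 209.] [ 0.443 -0.195  0.03 ]
mould side 0.2 [292. 160. 308. 179.] [ 0.517 -0.29   0.03 ]
board scene 0.63 [301. 209. 386. 293.] [0.46  0.265 0.043]
[([np.float64(345.0), np.float64(210.0)], array([0.346, 0.174])), ([np.float64(388.0), np.float64(253.0)], array([0.367, 0.367])), ([np.float64(340.0), np.float64(294.0)], array([0.571, 0.353])), ([np.float64(299.0), np.float64(244.0)], array([0.539, 0.155]))]
board scene 0.28 [244. 237. 251. 246.] [0.64  0.039 0.043]
board scene 0.17 [117. 126. 176. 167.] [ 0.62  -0.469  0.043]
board side 0.72 [289. 178. 312. 197.] [ 0.495 -0.179  0.043]
board side 0.71 [222. 265. 334. 373.] [0.446 0.283 0.043]
candle0 scene 0.86 [152. 154. 170. 175.] [ 0.655 -0.379  0.056]
candle0 scene 0.71 [229.
[... 876 characters left out ...]
659 -0.013  0.107]
rack scene 0.85 [209. 206. 263. 268.] [0.668 0.01  0.077]
rack scene 0.44 [213. 211. 224. 220.] [ 0.661 -0.085  0.077]
rack scene 0.43 [296. 209. 390. 291.] [0.474 0.274 0.077]
rack scene 0.2 [195. 128. 276. 192.] [ 0.482 -0.191  0.077]
rack side 0.57 [208. 187. 247. 254.] [0.646 0.053 0.077]
footswitch scene 0.66 [254. 186. 299. 228.] [ 0.48  -0.004  0.012]
footswitch side 0.68 [263. 219. 315. 250.] [ 0.487 -0.006  0.012]
footswitch side 0.2 [224. 204. 228. 215.] [ 0.703 -0.068  0.012]
pedal_pad scene 0.75 [256. 183. 294. 220.] [0.491 0.006 0.06 ]
pedal_pad side 0.75 [270. 220. 314. 238.] [0.481 0.013 0.06 ]
pedal_pad side 0.65 [232. 158. 259. 184.] [ 0.688 -0.213  0.06 ]
```

View pics/sc1.png

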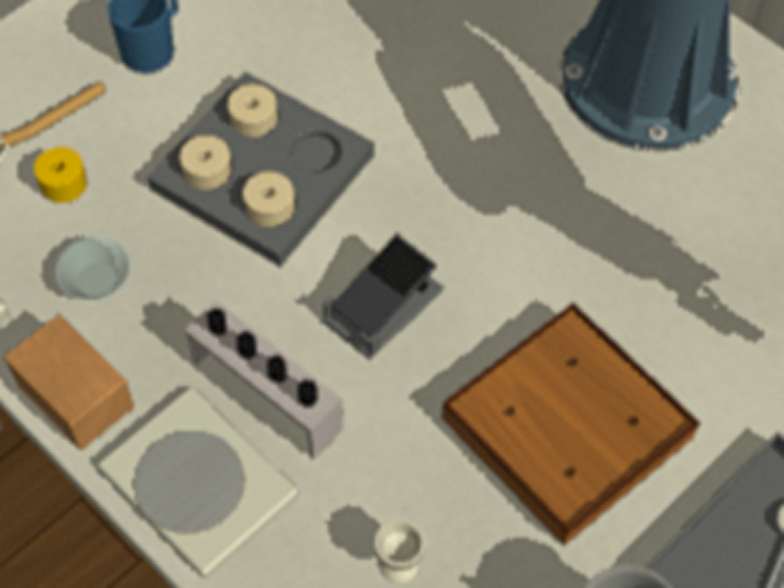

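Choice: the yellow one at (162,161) is a look-alike to leave alone. The cream ones at (230,138), (213,157) and (235,170) sit in the mould and are the candles; the crop confirms it. First I'll go over the board for a close wrist view.

```bash
python3 -m pendant '[0.043,-0.041,0.004,0,0,-10.6,0.0854, 0.043,-0.041,0.004,0,0,-10.6,0.0854, 0.043,-0.041,0.004,0,0,-10.6,0.0854, 0.043,-0.041,0.004,0,0,-10.6,0.0854, 0.043,-0.041,0.004,0,0,-10.6,0.0854, 0.043,-0.041,0.004,0,0,-10.6,0.0854, 0.043,-0.041,0.004,0,0,-10.6,0.0854, 0,0,0,0,0,0,0.0854, 0,0,0,0,0,0,0.0854]'; python3 - <<'E'
from h import *
save('w1',ctrl.camera('wrist'))
for t in ['board']:
    for d in ctrl.silhouettes(t,'wrist'): print(t,d['score'],d['bbox'])
i,o,Rm=pose('wrist');print(o,Rm.round(3).tolist())
E
```

```text
time_s: 2.08
eef_pos: [0.4561, 0.2667, 0.2591]
eef_rot: [-0.5, 0.501, -0.5, 0.499]
wrist_force: [0.3, 0.7, 0.1]
opening: 1.002
board 0.75 [195.8, 95.4, 364.3, 259.6]
[0.45457551 0.35074372 0.40254023] [[1.0, 0.003, -0.001], [0.002, -0.946, -0.323], [-0.002, 0.323, -0.946]]
```

View pics/w1.png

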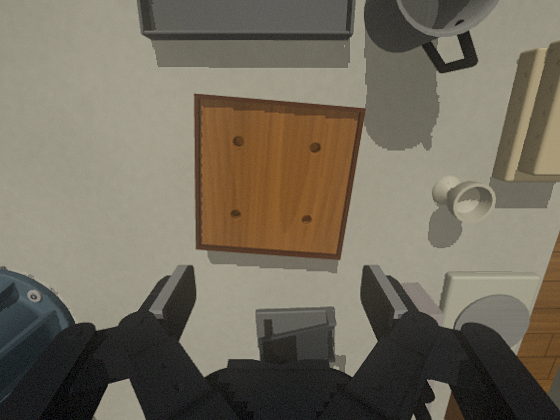

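The wrist view shows the board in full, with its holes at about (238,141), (315,147), (235,213) and (306,219).

```bash
cat >> h.py <<'E'
def dark(im,u,v,r=9,f=0.6):
    g=cv2.cvtColor(im,cv2.COLOR_RGB2GRAY).astype(float);u,v=int(round(u)),int(round(v))
    w=g[v-r:v+r+1,u-r:u+r+1];t=np.median(w)
    wt=np.clip(t*0.85-w,0,None);vv,uu=np.mgrid[v-r:v+r+1,u-r:u+r+1]
    lab=cv2.connectedComponents((wt>0).astype(np.uint8))[1];k=np.unravel_index(wt.argmax(),wt.shape);wt=wt*(lab==lab[k])
    return (uu*wt).sum()/wt.sum(),(vv*wt).sum()/wt.sum(),(wt>0).sum()
def rigid(A,B): # A model -> B
    ca,cb=A.mean(0),B.mean(0);a=A-ca;b=B-cb
    th=np.arctan2((a[:,0]*b[:,1]-a[:,1]*b[:,0]).sum(),(a*b).sum())
    M=np.array([[np.cos(th),-np.sin(th)],[np.sin(th),np.cos(th)]]);P=a@M.T+cb
    return th,cb-M@ca,P,np.linalg.norm(P-B,axis=1)
SQ=np.array([[-48,48],[48,48],[-48,-48],[48,-48.]])/1000
E
python3 - <<'E'
from h import *
im=ctrl.camera('wrist')
px=[dark(im,*p) for p in [(238,141),(315,147),(235,213),(306,219)]]
print(np.round(px,1))
B=np.array([onz('wrist',p[0],p[1],.033)[:2] for p in px])
th,c,P,e=rigid(SQ,B);print(np.degrees(th),c,P.round(4).tolist(),e.round(4),B.round(4).tolist())
s=ctrl.camera('scene')
px=[dark(s,140+a/2.8,100+b/2.8,5) for a,b in [(633,421),(570,472),(572,362),(510,411)]]
B=np.array([onz('scene',p[0],p[1],.033)[:2] for p in px])
th,c,P2,e=rigid(SQ,B);print(np.round(px,1),np.degrees(th),c,P2.round(4).tolist(),e.round(4))
E
```

```text
[[237.7 141.6  93. ]
 [315.8 148.1  90. ]
 [235.4 213.5  64. ]
 [306.6 219.   63. ]]
-4.558754008934585 [0.44895783 0.26031405] [[0.4049, 0.312], [0.5006, 0.3043], [0.3973, 0.2163], [0.493, 0.2087]] [0.001  0.0011 0.0005 0.0004] [[0.404, 0.3118], [0.5017, 0.3041], [0.3969, 0.2164], [0.4933, 0.2089]]
[[365.6 250.   13. ]
 [343.2 268.2  16. ]
 [343.9 228.9  11. ]
 [321.7 246.5  13. ]] -4.452828088930349 [0.44703044 0.25872983] [[0.4029, 0.3103], [0.4986, 0.3029], [0.3954, 0.2146], [0.4912, 0.2071]] [0.0001 0.0001 0.0002 0.0002]
```

```bash
python3 -m pendant '[0,-0.06,-0.002,0,0,0,0.0854, 0,-0.06,-0.002,0,0,0,0.0854, 0,-0.06,-0.002,0,0,0,0.0854, 0,-0.06,-0.002,0,0,0,0.0854, 0,-0.06,-0.002,0,0,0,0.0854, 0,-0.06,-0.002,0,0,0,0.0854, 0,-0.06,-0.002,0,0,0,0.0854, 0,-0.05,0,0,0,0,0.0854, 0,0,0,0,0,0,0.0854, 0,0,0,0,0,0,0.0854]'; python3 - <<'E'
from h import *
save('w2',ctrl.camera('wrist'))
for t in ['candle0','mould']:
    for d in ctrl.silhouettes(t,'wrist'): print(t,d['score'],d['bbox'])
E
```

```text
time_s: 3.52
eef_pos: [0.4565, -0.2021, 0.2451]
eef_rot: [0.501, -0.501, 0.5, -0.499]
wrist_force: [0.1, 0.5, -1.0]
opening: 1.0
candle0 0.69 [299.5, 214.3, 347.4, 263.0]
candle0 0.67 [224.9, 227.6, 271.8, 276.4]
candle0 0.66 [402.5, 284.3, 429.7, 314.6]
candle0 0.64 [285.2, 138.0, 339.2, 192.7]
mould 0.85 [182.4, 113.8, 362.6, 287.2]
mould 0.43 [430.1, 0.0, 528.5, 96.3]
```

View pics/w2.png

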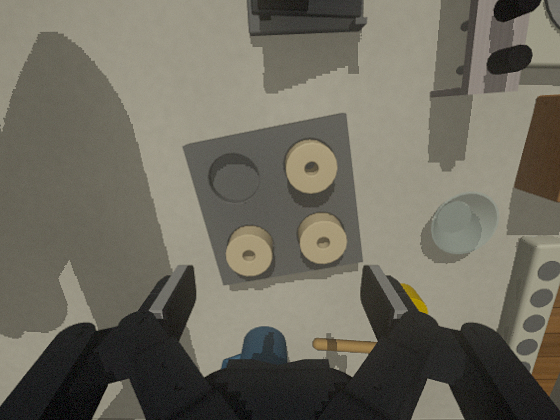

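The wrist view has the three candles at (311,166), (323,239) and (249,251), an empty cavity at (234,177), and the yellow look-alike partly hidden behind a finger at (413,298).

```bash
cat >> h.py <<'E'
def top(im,u,v,z,cam='wrist',r=30,rad=.030):
    "fit projected circle outline (radius rad at height z) to cream region: max mean gradient"
    from scipy.optimize import minimize
    P=pose(cam);g=cv2.GaussianBlur(cv2.cvtColor(im,cv2.COLOR_RGB2GRAY).astype(np.float32),(0,0),1.0)
    c0=onz(cam,u,v,z,P)[:2];t=np.linspace(0,2*np.pi,120,endpoint=False)
    def samp(c,rr):
        q=np.array([proj(cam,[c[0]+rr*np.cos(a),c[1]+rr*np.sin(a),z],P) for a in t],np.float32)
        return cv2.remap(g,q[:,:1],q[:,1:],cv2.INTER_LINEAR)[:,0]
    def cost(c): return -np.mean(np.clip(samp(c,rad-.002)-samp(c,rad+.002),0,40))
    best=min(((cost(c0+np.array([i,j])*.002),i,j) for i in range(-4,5) for j in range(-4,5)))
    s=minimize(cost,c0+np.array(best[1:])*.002,method='Nelder-Mead',options=dict(xatol=1e-4,fatol=1e-3,initial_simplex=c0+np.array(best[1:])*.002+np.array([[0,0],[.0015,0],[0,.0015]])))
    return s.x,-s.fun
E
python3 - <<'E'
from h import *
im=ctrl.camera('wrist')
for p in [(311,166),(323,239),(249,251)]:
    d=dark(im,*p);c,f=top(im,*p,.056);print(np.round(d,1),onz('wrist',d[0],d[1],.054)[:2].round(4),c.round(4),round(f,1),proj('wrist',[*c,.056]).round(1))
o=ctrl.get_obs();print(o['eef_pos'])
s=ctrl.camera('scene')
for p in [(235,169),(213,156),(230,137)]:
    d=dark(s,*p,4);c,f=top(s,*p,.056,'scene');print(onz('scene',d[0],d[1],.055)[:2].round(4),c.round(4),round(f,1))
E
```

```text
[310.6 166.9 140. ] [ 0.4935 -0.1827] [ 0.4931 -0.1824] 40.0 [310.4 167. ]
[322.8 240.5  94. ] [ 0.5126 -0.2764] [ 0.5124 -0.2784] 35.5 [322.8 242.6]
[247.7 253.5  91. ] [ 0.4171 -0.295 ] [ 0.4173 -0.2968] 35.5 [247.7 255.5]
[ 0.4567178  -0.20185921  0.24537851]
[ 0.4913 -0.184 ] [ 0.4927 -0.1851] 29.8
[ 0.5087 -0.2784] [ 0.5113 -0.2793] 29.6
[ 0.4151 -0.2969] [ 0.4179 -0.2983] 27.2
```

```bash
python3 -m pendant '[0.0365,0.018,-0.04,0,0,0,0.076, 0,0,-0.055,0,0,0,0.076, 0,0,-0.055,0,0,0,0.076, 0,0,-0.040,0,0,0,0.076, 0,0,-0.010,0,0,0,0.076, 0,0,-0.008,0,0,0,0.076,0,0,0,0,0,0,0.076]'; python3 - <<'E'
from h import *
save('w3',ctrl.camera('wrist'));save('s3',ctrl.camera('side'))
E
```

```text
time_s: 4.65
eef_pos: [0.4938, -0.1858, 0.0384]
eef_rot: [0.501, -0.5, 0.499, -0.5]
wrist_force: [-0.2, -0.1, 0.8]
opening: 0.889
```

View pics/w3.png

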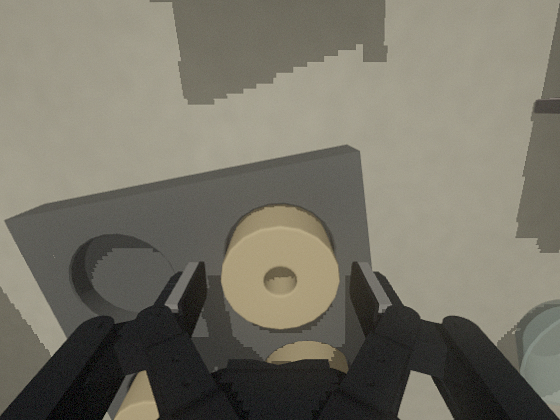

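The candle sits between the open pads, its hole at (280,280). I'll go slightly lower, shift 3 mm in y, and close.

```bash
python3 -m pendant '[0,0.003,-0.005,0,0,0,0.076, 0,0,0,0,0,0,0.05, 0,0,0,0,0,0,0.05, 0,0,0,0,0,0,0.05, 0,0,0,0,0,0,0.05, 0,0,0,0,0,0,0.05]'; python3 - <<'E'
from h import *
im=ctrl.camera('wrist');save('w4',im);c=top(im,280,285,.056);print(c,ctrl.get_obs()['eef_pos'])
E
```

```text
time_s: 5.5
eef_pos: [0.4931, -0.1822, 0.0332]
eef_rot: [0.501, -0.5, 0.499, -0.499]
wrist_force: [-2.8, 1.8, 7.6]
opening: 0.686
(array([ 0.49191952, -0.1835592 ]), np.float64(37.39744186401367)) [ 0.4931583  -0.18220818  0.03317013]
```

View pics/w4.png

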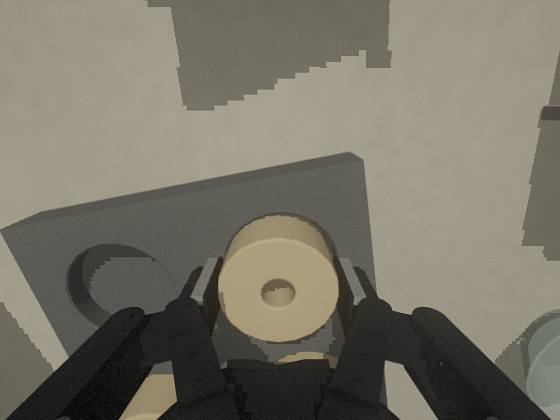

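```bash
python3 -m pendant '[0,0,0.03,0,0,0,0.05, 0,0,0.05,0,0,0,0.05, 0,0,0.05,0,0,0,0.05, 0,0.056,0,0,0,0,0.05, 0,0.056,0,0,0,0,0.05, 0,0.056,0,0,0,0,0.05, 0,0.056,0,0,0,0,0.05, 0,0.056,0,0,0,0,0.05, 0,0.056,0,0,0,0,0.05, 0,0.055,0,0,0,0,0.05, 0,0,-0.04,0,0,0,0.05, 0,0,0,0,0,0,0.05]'; python3 - <<'E'
from h import *
save('w5',ctrl.camera('wrist'));save('c5',ctrl.camera('scene'))
E
```

```text
time_s: 7.05
eef_pos: [0.4897, 0.2087, 0.1193]
eef_rot: [-0.499, 0.503, -0.501, 0.498]
wrist_force: [-0.4, -1.1, -1.3]
opening: 0.683
```

View pics/w5.png

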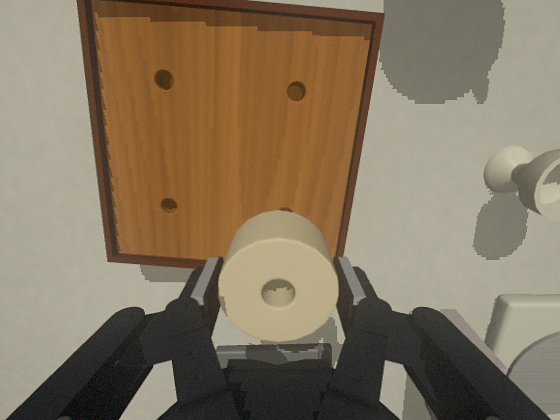

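View pics/c5.png

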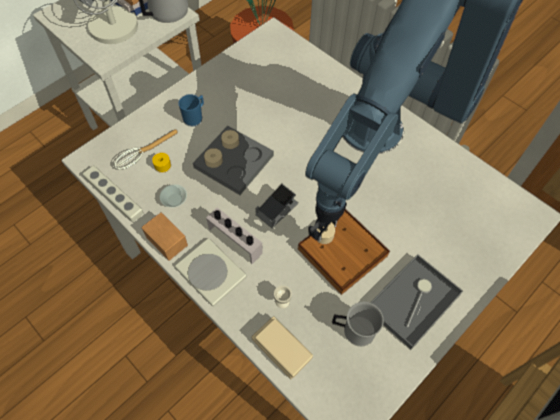

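The candle is held with its hole at (278,291), and the board holes show at (164,79), (296,91), (169,205) and, half hidden, (286,212).

```bash
python3 - <<'E'
from h import *
im=ctrl.camera('wrist');e=np.array(ctrl.get_obs()['eef_pos'])
c,f=top(im,278,286,e[2]+.023);print('candle top app',c,f,'tcp',e,'app off',c-e[:2])
px=[dark(im,*p,11) for p in [(164,79),(296,91),(169,205)]];print(np.round(px,1))
for z in(.033,.035):
    B=np.array([onz('wrist',p[0],p[1],z)[:2] for p in px]);th,cc,P,er=rigid(SQ[:3],B)
    M=np.array([[np.cos(th),-np.sin(th)],[np.sin(th),np.cos(th)]]);print(np.degrees(th),(SQ@M.T+cc).round(4).tolist(),er)
o=ctrl.get_obs()['eef_rot'];r=R.from_quat(np.roll(o,-1)).as_matrix();print(r.round(3))
E
```

```text
candle top app [0.49230098 0.20680336] 31.976327896118164 tcp [0.4936396  0.20810091 0.12333664] app off [-0.00133862 -0.00129755]
[[159.5  78.8 219. ]
 [292.7  87.9 224. ]
 [165.1 202.3 167. ]]
-4.575445504513145 [[0.4062, 0.3128], [0.5019, 0.3051], [0.3985, 0.2171], [0.4942, 0.2094]] [0.00096943 0.002127   0.00116152]
-4.57544550451315 [[0.4067, 0.3129], [0.5024, 0.3052], [0.399, 0.2172], [0.4947, 0.2095]] [0.00089874 0.00149683 0.00071407]
[[ 0.001  0.001  1.   ]
 [-1.     0.     0.001]
 [-0.    -1.     0.001]]
```

```bash
cat >> h.py <<'E'
def hole(im,u,v,z,cam='wrist',rad=.0065,d=.0015):
    from scipy.optimize import minimize
    P=pose(cam);g=cv2.GaussianBlur(cv2.cvtColor(im,cv2.COLOR_RGB2GRAY).astype(np.float32),(0,0),.6)
    c0=onz(cam,u,v,z,P)[:2];t=np.linspace(0,2*np.pi,60,endpoint=False)
    def samp(c,rr):
        q=np.array([proj(cam,[c[0]+rr*np.cos(a),c[1]+rr*np.sin(a),z],P) for a in t],np.float32)
        return cv2.remap(g,q[:,:1],q[:,1:],cv2.INTER_LINEAR)[:,0]
    def cost(c): return np.mean(samp(c,rad-d)-samp(c,rad+d))
    b=min(((cost(c0+np.array([i,j])*.001),i,j) for i in range(-4,5) for j in range(-4,5)))
    x0=c0+np.array(b[1:])*.001
    s=minimize(cost,x0,method='Nelder-Mead',options=dict(xatol=1e-4,fatol=1e-3,initial_simplex=x0+np.array([[0,0],[.001,0],[0,.001]])))
    return s.x,-s.fun
E
python3 - <<'E'
from h import *
im=ctrl.camera('wrist')
pp=[(160,79),(293,89),(165,203)]
r=[hole(im,*p,.035) for p in pp];B=np.array([a for a,_ in r]);print([f for _,f in r])
th,cc,P,er=rigid(SQ[:3],B);M=np.array([[np.cos(th),-np.sin(th)],[np.sin(th),np.cos(th)]])
print(B.round(4).tolist(),np.degrees(th),(SQ@M.T+cc).round(4).tolist(),er)
v=im.copy()
for b in B:
  for a in np.linspace(0,6.28,200):
    u=proj('wrist',[b[0]+.0065*np.cos(a),b[1]+.0065*np.sin(a),.035]).round().astype(int);v[u[1],u[0]]=[0,255,0]
save('h6',np.hstack([cv2.resize(v[int(y)-25:int(y)+25,int(x)-25:int(x)+25],(250,250),interpolation=0) for x,y in pp]))
E
```

```text
[np.float64(43.118324279785156), np.float64(39.47625732421875), np.float64(33.99284362792969)]
[[0.4057, 0.312], [0.5018, 0.3042], [0.3979, 0.2162]] -4.691692686927714 [[0.4059, 0.312], [0.5015, 0.3041], [0.398, 0.2163], [0.4937, 0.2085]] [0.00017201 0.0002959  0.00013929]
```

View pics/h6.png

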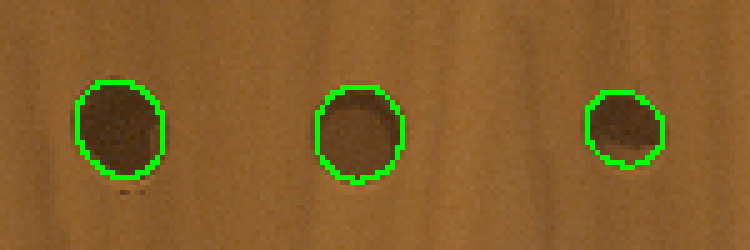

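```bash
python3 -m pendant '[-0.01,0.006,0.01,0,0,-10,0.05, -0.01,0.006,0.01,0,0,-10,0.05, -0.01,0.006,0.01,0,0,-10,0.05, -0.01,0.006,0.01,0,0,-10,0.05, -0.01,0.006,0.01,0,0,-10,0.05, -0.01,0.006,0.01,0,0,-10,0.05, -0.01,0.006,0.01,0,0,-10,0.05, -0.01,0.006,0.01,0,0,-10,0.05, -0.01,0.006,0.01,0,0,-10,0.05, 0,0,0,0,0,0,0.05, 0,0,0,0,0,0,0.05, 0,0,0,0,0,0,0.05]'; python3 - <<'E'
from h import *
im=ctrl.camera('wrist');save('w7',im)
for p in [[0.4059, 0.312], [0.5015, 0.3041], [0.398, 0.2163], [0.4937, 0.2085]]:
    u=proj('wrist',[*p,.035])
    if 8<u[1]<412: 
        h=hole(im,*u,.035);print(u.round(),h[0].round(4),h[1])
E
```

```text
time_s: 8.75
eef_pos: [0.4032, 0.2622, 0.2121]
eef_rot: [-0.001, 0.001, -0.707, 0.707]
wrist_force: [0.1, 0.2, 0.0]
opening: 0.684
[234. 183.] [0.4054 0.3118] 33.010013580322266
[237.  92.] [0.5011 0.304 ] 37.999473571777344
[318. 190.] [0.3977 0.2165] 31.4136905670166
[330. 100.] [0.4934 0.2089] 39.57675552368164
```

View pics/w7.png

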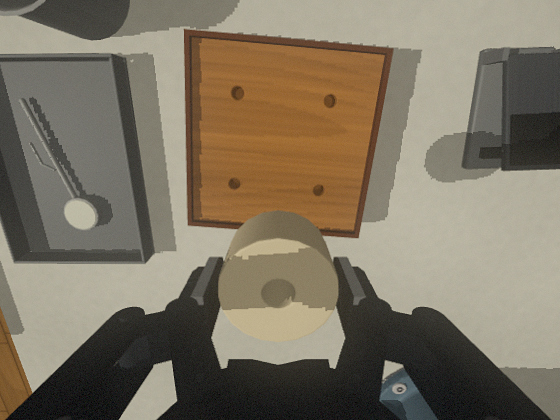

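```bash
python3 -m pendant '[-0.02,0,-0.045,0,0,0,0.05, -0.02,0,-0.045,0,0,0,0.05, 0,0,0,0,0,0,0.05, 0,0,0,0,0,0,0.05, 0,0,0,0,0,0,0.05]'; python3 - <<'E'
from h import *
im=ctrl.camera('wrist');save('w8',im)
for p in [[0.4059, 0.312], [0.5015, 0.3041], [0.398, 0.2163], [0.4937, 0.2085]]:
    u=proj('wrist',[*p,.035])
    if 8<u[1]<412: 
        h=hole(im,*u,.035);print(u.round(),h[0].round(4),h[1])
print(ctrl.get_obs()['eef_pos'])
E
```

```text
time_s: 9.43
eef_pos: [0.3654, 0.2632, 0.1245]
eef_rot: [0.002, 0.001, 0.708, -0.707]
wrist_force: [-0.6, -0.4, -1.3]
opening: 0.687
[217. 164.] [0.4052 0.3118] 38.38295364379883
[220.  28.] [0.5011 0.3039] 46.70799255371094
[336. 173.] [0.3977 0.2166] 35.39948272705078
[355.  41.] [0.4932 0.2089] 43.16299819946289
[0.36512479 0.263153   0.12426299]
```

```bash
python3 -m pendant '[0.034,-0.048,0,0,0,0,0.05, 0,0,-0.03,0,0,0,0.05, 0,0,-0.03,0,0,0,0.05, 0,0,-0.006,0,0,0,0.05, 0,0,0,0,0,0,0.05, 0,0,0,0,0,0,0.05]'
```

```text
time_s: 10.22
eef_pos: [0.3982, 0.2151, 0.0577]
eef_rot: [0.002, 0.0, 0.707, -0.707]
wrist_force: [-0.4, -0.3, -1.3]
opening: 0.683
```

```bash
python3 -m pendant '[0.001,0,-0.003,0,0,0,0.05, 0,0,-0.002,0,0,0,0.05, 0,0,0,0,0,0,0.05]'; python3 -m pendant '[0,0,-0.001,0,0,0,0.05,0,0,0,0,0,0,0.05]'
```

```text
time_s: 10.6
eef_pos: [0.3986, 0.2148, 0.0522]
eef_rot: [0.001, -0.0, 0.707, -0.707]
wrist_force: [-2.3, -1.0, 6.6]
opening: 0.687
time_s: 10.85
eef_pos: [0.3986, 0.2149, 0.0522]
eef_rot: [0.001, -0.001, 0.707, -0.707]
wrist_force: [-7.0, -1.1, 18.9]
opening: 0.682
```

```bash
python3 -m pendant '[0,0,0.0015,0,0,0,0.05, 0,0,0,0,0,0,0.076, 0,0,0,0,0,0,0.076, 0,0,0,0,0,0,0.076, 0,0,0.03,0,0,0,0.076, 0,0,0.06,0,0,0,0.076, -0.03,0,0.06,0,0,0,0.076, -0.02,0,0,0,0,0,0.076, 0,0,0,0,0,0,0.076, 0,0,0,0,0,0,0.076]'; python3 - <<'E'
from h import *
im=ctrl.camera('wrist');save('w9',im)
u=proj('wrist',[.3978,.2165,.075]);print(u,top(im,*u,.075),ctrl.get_obs()['eef_pos'])
for p in [[0.4059, 0.312], [0.5015, 0.3041], [0.4937, 0.2085]]:
    u=proj('wrist',[*p,.035]);h=hole(im,*u,.035);print(u.round(),h[0].round(4),h[1])
E
```

```text
time_s: 12.1
eef_pos: [0.3502, 0.2145, 0.1972]
eef_rot: [-0.0, 0.001, -0.707, 0.707]
wrist_force: [0.7, -0.3, -1.4]
opening: 0.887
[275.56075975 149.20873279] (array([0.3958, 0.2145]), np.float64(40.0)) [0.35021711 0.21445047 0.19703513]
[183. 136.] [0.4057 0.3118] 32.453590393066406
[180.  30.] [0.5014 0.3039] 40.2188606262207
[284.  39.] [0.4935 0.2083] 39.809349060058594
```

View pics/w9.png

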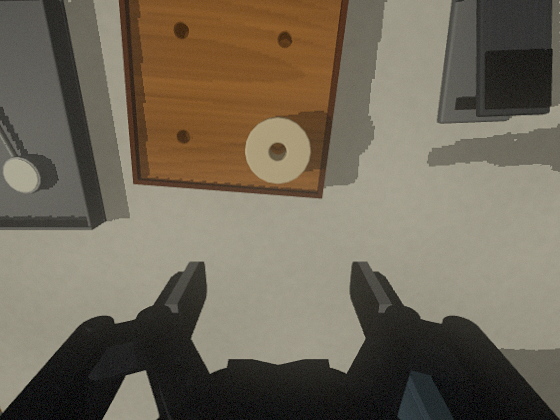

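```bash
sed -i 's/,0,40))/,0,200))/' h.py; python3 - <<'E'
from h import *
im=ctrl.camera('wrist')
u=proj('wrist',[.3978,.2165,.075]);c,f=top(im,*u,.075);print(c,f); h=hole(im,*u,.075,rad=.008);print(h)
v=im.copy()
for z,r,q in[(.075,.03,c),(.075,.008,h[0]),(.035,.0065,[.3978,.2165])]:
  for a in np.linspace(0,6.28,200):
    u=proj('wrist',[q[0]+r*np.cos(a),q[1]+r*np.sin(a),z]).round().astype(int);v[u[1],u[0]]=[0,255,0]
save('h9',cv2.resize(v[100:200,230:330],(700,700),interpolation=0))
E
```

```text
[0.39567679 0.21506752] 62.18547439575195
(array([0.39593869, 0.2151764 ]), np.float64(73.6201171875))
```

View pics/h9.png

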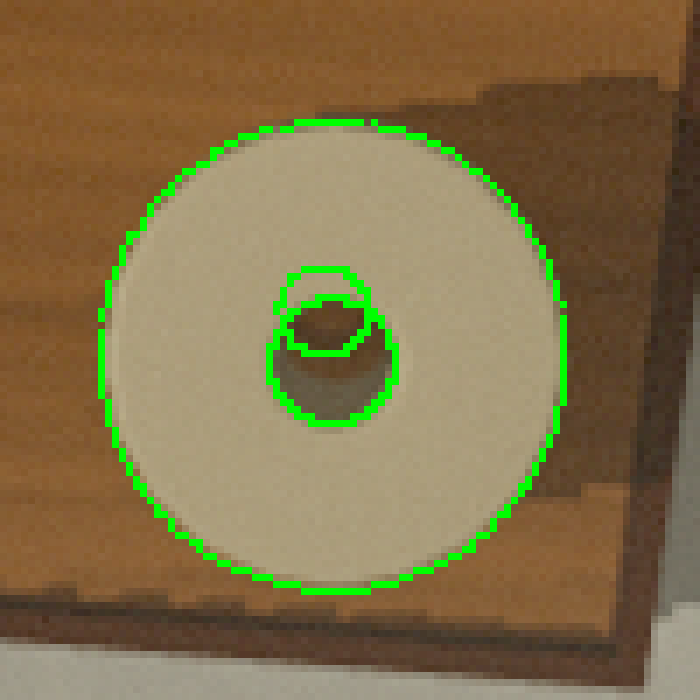

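The wrist fit is clean: the candle stands about (-2.0,-1.4) mm off its hole. I'll regrip it and move it onto centre.

```bash
python3 -m pendant '[0.046,0.0006,-0.02,0,0,0,0.076, 0,0,-0.05,0,0,0,0.076, 0,0,-0.05,0,0,0,0.076, 0,0,-0.022,0,0,0,0.076, 0,0,0,0,0,0,0.076, 0,0,0,0,0,0,0.05, 0,0,0,0,0,0,0.05, 0,0,0,0,0,0,0.05, 0,0,0,0,0,0,0.05]'; python3 -m pendant '[0,0,0.004,0,0,0,0.05, 0.002,0.0016,0,0,0,0,0.05, 0,0,0,0,0,0,0.05, 0,0,-0.003,0,0,0,0.05, 0,0,-0.0015,0,0,0,0.05, 0,0,0,0,0,0,0.05]'
```

```text
time_s: 13.32
eef_pos: [0.3974, 0.2155, 0.057]
eef_rot: [0.002, 0.0, 0.707, -0.707]
wrist_force: [0.2, 0.1, 7.3]
opening: 0.68
time_s: 14.08
eef_pos: [0.3981, 0.2169, 0.0569]
eef_rot: [-0.001, 0.001, -0.707, 0.707]
wrist_force: [-9.4, -2.8, 24.3]
opening: 0.679
```

```bash
python3 -m pendant '[0,0,0.002,0,0,0,0.05, 0,0,0,0,0,0,0.076, 0,0,0,0,0,0,0.076, 0,0,0,0,0,0,0.076, 0,0,0.03,0,0,0,0.076, 0,0,0.06,0,0,0,0.076, -0.03,0,0.06,0,0,0,0.076, -0.02,0,0,0,0,0,0.076, 0,0,0,0,0,0,0.076, 0,0,0,0,0,0,0.076]'; cat > m.py <<'E'
import sys
from h import *
H=np.array([[.4056,.3119],[.5013,.3040],[.3978,.2165],[.4935,.2087]])
im=ctrl.camera('wrist')
for a in sys.argv[1:]:
    q=H[int(a)];u=proj('wrist',[*q,.075]);c,f=top(im,*u,.075);h=hole(im,*proj('wrist',[*c,.075]),.075,rad=.008)
    print(a,c.round(4),round(f,1),h[0].round(4),round(h[1],1),'err mm',((c-q)*1e3).round(1))
print(ctrl.get_obs()['eef_pos'])
E
python3 m.py 2
```

```text
time_s: 15.32
eef_pos: [0.3502, 0.2167, 0.2026]
eef_rot: [-0.0, 0.001, -0.707, 0.707]
wrist_force: [-1.3, -0.3, -0.2]
opening: 0.892
2 [0.3972 0.2172] 61.7 [0.3974 0.2173] 74.0 err mm [-0.6  0.7]
[0.35025632 0.21663936 0.20240268]
```

```bash
python3 -m pendant '[0.014,-0.058,0.003,0,0,0,0.076, 0.014,-0.058,0.003,0,0,0,0.076, 0.014,-0.058,0.003,0,0,0,0.076, 0.014,-0.058,0.003,0,0,0,0.076, 0.014,-0.058,0.003,0,0,0,0.076, 0.014,-0.058,0.003,0,0,0,0.076, 0.014,-0.058,0.003,0,0,0,0.076, 0.014,-0.058,0.003,0,0,0,0.076, 0,0,0,0,0,0,0.076, 0,0,0,0,0,0,0.076, 0,0,0,0,0,0,0.076]'; cat > mm.py <<'E'
from h import *
im=ctrl.camera('wrist');save('w10',im);ctrl.camera('scene')
for q in [[.5125,-.277],[.4172,-.2955]]:
    u=proj('wrist',[*q,.056]);c,f=top(im,*u,.056);h=hole(im,*proj('wrist',[*c,.056]),.056,rad=.008);print(u.round(),c.round(4),round(f,1),h[0].round(4),round(h[1],1))
print(ctrl.get_obs()['eef_pos'])
E
python3 mm.py
```

```text
time_s: 16.75
eef_pos: [0.4618, -0.2461, 0.2265]
eef_rot: [0.001, -0.001, 0.707, -0.707]
wrist_force: [0.2, 0.4, 0.2]
opening: 0.894
[307. 140.] [ 0.5126 -0.278 ] 70.7 [ 0.5128 -0.2776] 69.4
[320. 224.] [ 0.4182 -0.2964] 57.5 [ 0.4183 -0.296 ] 53.9
[ 0.46205551 -0.2461041   0.2269915 ]
```

View pics/w10.png

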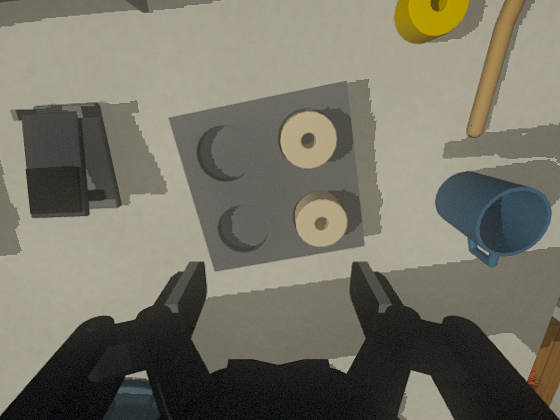

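The view shows candles B at (308,140) and C at (321,219) and both cleared cavities on the left; the mug is well to the right at (490,215).

```bash
python3 -m pendant '[0.0506,-0.0317,-0.03,0,0,0,0.076, 0,0,-0.055,0,0,0,0.076, 0,0,-0.055,0,0,0,0.076, 0,0,-0.045,0,0,0,0.076, 0,0,-0.006,0,0,0,0.076, 0,0,0,0,0,0,0.076, 0,0,0,0,0,0,0.076]'; python3 -c "
from h import *
print(onz('wrist',490,215,.09))"
```

```text
time_s: 17.73
eef_pos: [0.5111, -0.278, 0.0408]
eef_rot: [-0.002, -0.0, -0.706, 0.708]
wrist_force: [0.5, 0.3, -0.8]
opening: 0.892
[ 0.55862571 -0.35174459  0.09      ]
```

```bash
python3 -m pendant '[0.0015,0,-0.007,0,0,0,0.076, 0,0,0,0,0,0,0.076, 0,0,0,0,0,0,0.05, 0,0,0,0,0,0,0.05, 0,0,0,0,0,0,0.05, 0,0,0,0,0,0,0.05, 0,0,0,0,0,0,0.05]'; python3 -c "
from h import *
im=ctrl.camera('wrist');e=ctrl.get_obs()['eef_pos'];c,f=top(im,278,286,.056);print(c-e[:2],f,e)"
```

```text
time_s: 18.6
eef_pos: [0.5114, -0.2773, 0.0319]
eef_rot: [-0.001, 0.0, -0.707, 0.707]
wrist_force: [-0.9, 0.2, 5.8]
opening: 0.673
[0.0016528  0.00023905] 65.16268920898438 [ 0.51142534 -0.27728852  0.03189563]
```

```bash
python3 -m pendant '[0,0,0.03,0,0,0,0.05, 0,0,0.05,0,0,0,0.05, 0,0.054,0.04,0,0,0,0.05, 0,0.054,0,0,0,0,0.05, 0,0.054,0,0,0,0,0.05, 0,0.054,0,0,0,0,0.05, 0,0.054,0,0,0,0,0.05, 0,0.054,0,0,0,0,0.05, 0,0.054,0,0,0,0,0.05, -0.0195,0.054,0,0,0,0,0.05, 0,0.054,0,0,0,0,0.05, 0,0,-0.04,0,0,0,0.05]'; python3 -m pendant '[0,0,-0.03,0,0,0,0.05, 0,0,-0.02,0,0,0,0.05, 0,0,0,0,0,0,0.05,0,0,0,0,0,0,0.05]'; python3 -c "
from h import *
im=ctrl.camera('wrist');save('w11',im);e=ctrl.get_obs()['eef_pos'];c,f=top(im,278,286,e[2]+.024);print(c,c-e[:2],f,e)"
```

```text
time_s: 20.15
eef_pos: [0.4935, 0.2095, 0.1108]
eef_rot: [0.005, 0.0, 0.708, -0.706]
wrist_force: [0.8, -0.8, -2.0]
opening: 0.674
time_s: 20.65
eef_pos: [0.4919, 0.2054, 0.0589]
eef_rot: [0.001, -0.0, 0.707, -0.707]
wrist_force: [-0.3, 0.8, -0.8]
opening: 0.672
[0.49379297 0.2056648 ] [0.00157091 0.00021201] 67.89761352539062 [0.49222206 0.20545279 0.05929201]
```

```bash
python3 -m pendant '[0,0.0031,-0.004,0,0,0,0.05, 0,0,-0.0035,0,0,0,0.05, 0,0,-0.001,0,0,0,0.05, 0,0,0,0,0,0,0.05]'; python3 -m pendant '[0,0,0.0005,0,0,0,0.05, 0,0,0,0,0,0,0.076, 0,0,0,0,0,0,0.076, 0,0,0,0,0,0,0.076, 0,0,0.03,0,0,0,0.076, 0,0,0.06,0,0,0,0.076, -0.05,0,0.06,0,0,0,0.076, -0.05,0,0,0,0,0,0.076, 0,0,0,0,0,0,0.076, 0,0,0,0,0,0,0.076,0,0,0,0,0,0,0.076]';python3 m.py 2 3
```

```text
time_s: 21.2
eef_pos: [0.4918, 0.2088, 0.0509]
eef_rot: [0.001, -0.001, 0.707, -0.707]
wrist_force: [-2.8, 1.2, 9.0]
opening: 0.676
time_s: 22.58
eef_pos: [0.4023, 0.2084, 0.1882]
eef_rot: [-0.001, 0.001, -0.707, 0.707]
wrist_force: [-0.2, 0.0, 0.6]
opening: 0.891
2 [0.3972 0.2173] 65.4 [0.3974 0.2176] 69.1 err mm [-0.6  0.8]
3 [0.4934 0.2089] 65.7 [0.4932 0.2089] 83.4 err mm [-0.1  0.2]
[0.40224117 0.20834849 0.18803691]
```

```bash
python3 -m pendant '[0,-0.057,0.02,0,0,0,0.076, 0,-0.057,0.02,0,0,0,0.076, 0,-0.057,0,0,0,0,0.076, 0,-0.057,0,0,0,0,0.076, 0,-0.057,0,0,0,0,0.076, 0,-0.057,0,0,0,0,0.076, 0,-0.057,0,0,0,0,0.076, -0.007,-0.057,0,0,0,0,0.076, 0,0,0,0,0,0,0.076, 0,0,0,0,0,0,0.076, 0,0,0,0,0,0,0.076]'; python3 - <<'E'
from h import *
im=ctrl.camera('wrist');save('w12',im);s=ctrl.camera('scene');save('c12',s)
q=[.4182,-.2962];u=proj('wrist',[*q,.056]);c,f=top(im,*u,.056);h=hole(im,*proj('wrist',[*c,.056]),.056,rad=.008);print(u.round(),c.round(4),round(f,1),h[0].round(4),round(h[1],1))
print(ctrl.get_obs()['eef_pos'])
for d in ctrl.silhouettes('mug','wrist')[:2]: b=d['bbox'];print(d['score'],b,onz('wrist',b[0],(b[1]+b[3])/2,.05))
E
```

```text
time_s: 24.0
eef_pos: [0.3946, -0.2464, 0.228]
eef_rot: [0.001, -0.001, 0.707, -0.707]
wrist_force: [-0.6, -0.8, 0.7]
opening: 0.891
[324. 166.] [ 0.4185 -0.2962] 65.2 [ 0.4183 -0.2961] 64.3
[ 0.3947268  -0.24637795  0.22824567]
0.7 [444.0, 116.7, 559.2, 213.0] [ 0.41837294 -0.43200387  0.05      ]
```

View pics/w12.png

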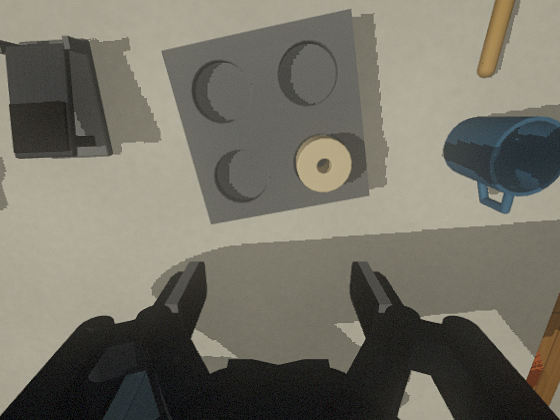

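View pics/c12.png

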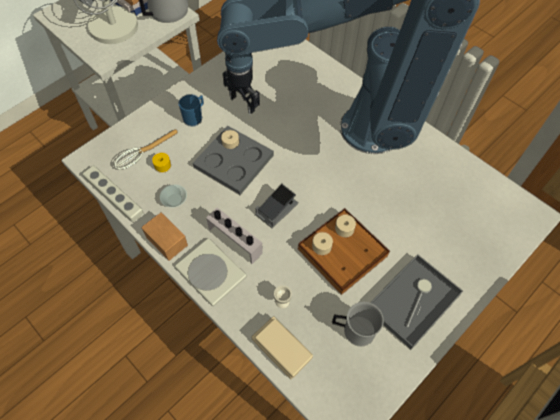

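One candle is left in the mould, at (324,165) in the wrist view, and the mug is clear of the fingers.

```bash
python3 -m pendant '[0.0243,-0.0498,-0.03,0,0,0,0.076, 0,0,-0.055,0,0,0,0.076, 0,0,-0.055,0,0,0,0.076, 0,0,-0.045,0,0,0,0.076, 0,0,-0.005,0,0,0,0.076, 0,0,-0.005,0,0,0,0.076, 0,0,0,0,0,0,0.076, 0,0,0,0,0,0,0.076]'
```

```text
time_s: 25.15
eef_pos: [0.4195, -0.2979, 0.0352]
eef_rot: [-0.002, 0.0, -0.706, 0.708]
wrist_force: [-0.8, -0.3, 0.6]
opening: 0.888
```

```bash
python3 -m pendant '[-0.001,0.0015,-0.0025,0,0,0,0.076, 0,0,0,0,0,0,0.076, 0,0,0,0,0,0,0.05, 0,0,0,0,0,0,0.05, 0,0,0,0,0,0,0.05, 0,0,0,0,0,0,0.05, 0,0,0,0,0,0,0.05]'; python3 -c "
from h import *
im=ctrl.camera('wrist');e=ctrl.get_obs()['eef_pos'];c,f=top(im,278,286,.056);print(c-e[:2],f,e)"
```

```text
time_s: 26.02
eef_pos: [0.4177, -0.2957, 0.0318]
eef_rot: [-0.001, 0.001, -0.707, 0.707]
wrist_force: [-3.6, 2.4, 8.5]
opening: 0.681
[0.00090088 0.00026511] 64.29871368408203 [ 0.41765374 -0.29569161  0.03180449]
```

```bash
python3 -m pendant '[0,0,0.03,0,0,0,0.05, 0,0,0.05,0,0,0,0.05, 0,0.055,0.04,0,0,0,0.05, 0,0.058,0,0,0,0,0.05, 0,0.058,0,0,0,0,0.05, 0,0.058,0,0,0,0,0.05, 0,0.058,0,0,0,0,0.05, 0,0.058,0,0,0,0,0.05, 0,0.058,0,0,0,0,0.05, -0.013,0.058,0,0,0,0,0.05, 0,0.058,0,0,0,0,0.05, 0,0.058,0,0,0,0,0.05]'; python3 -m pendant '[0,0.03,-0.03,0,0,0,0.05, 0,0,-0.04,0,0,0,0.05, 0,0,-0.02,0,0,0,0.05, 0,0,0,0,0,0,0.05,0,0,0,0,0,0,0.05,0,0,0,0,0,0,0.05]'; python3 -c "
from h import *
im=ctrl.camera('wrist');save('w13',im);e=ctrl.get_obs()['eef_pos'];c,f=top(im,278,286,e[2]+.024);print(c,c-e[:2],f,e)"
```

```text
time_s: 27.58
eef_pos: [0.404, 0.2791, 0.1478]
eef_rot: [-0.001, 0.001, -0.707, 0.707]
wrist_force: [0.8, 0.2, -0.7]
opening: 0.681
time_s: 28.32
eef_pos: [0.4056, 0.3074, 0.0591]
eef_rot: [0.001, 0.0, 0.707, -0.707]
wrist_force: [0.4, 0.1, -1.7]
opening: 0.672
[0.405721   0.30750344] [0.00031975 0.0001004 ] 53.37377166748047 [0.40540126 0.30740304 0.05897079]
```

```bash
python3 -m pendant '[0,0.0044,-0.004,0,0,0,0.05, 0,0,-0.0035,0,0,0,0.05, 0,0,-0.001,0,0,0,0.05, 0,0,0,0,0,0,0.05]'; python3 -m pendant '[0,0,0.0005,0,0,0,0.05, 0,0,0,0,0,0,0.076, 0,0,0,0,0,0,0.076, 0,0,0,0,0,0,0.076, 0,0,0.03,0,0,0,0.076, 0,0,0.06,0,0,0,0.076, -0.03,0,0.06,0,0,0,0.076, -0.03,-0.02,0,0,0,0,0.076, 0,0,0,0,0,0,0.076, 0,0,0,0,0,0,0.076,0,0,0,0,0,0,0.076]';python3 m.py 0 2 3; python3 -c "
from h import *
save('w14',ctrl.camera('wrist'))"
```

```text
time_s: 28.88
eef_pos: [0.4048, 0.312, 0.0508]
eef_rot: [0.001, -0.001, 0.707, -0.707]
wrist_force: [-5.8, -2.0, 14.8]
opening: 0.676
time_s: 30.25
eef_pos: [0.3471, 0.2916, 0.1952]
eef_rot: [-0.0, 0.001, -0.707, 0.707]
wrist_force: [0.5, 0.4, -0.7]
opening: 0.888
0 [0.4056 0.3122] 65.9 [0.4056 0.3122] 76.7 err mm [-0.   0.3]
2 [0.397  0.2173] 57.8 [0.3971 0.2174] 60.2 err mm [-0.8  0.8]
3 [0.493  0.2087] 47.7 [0.4933 0.2091] 61.9 err mm [-0.5  0. ]
[0.34699908 0.29163651 0.19520548]
```

View pics/w14.png

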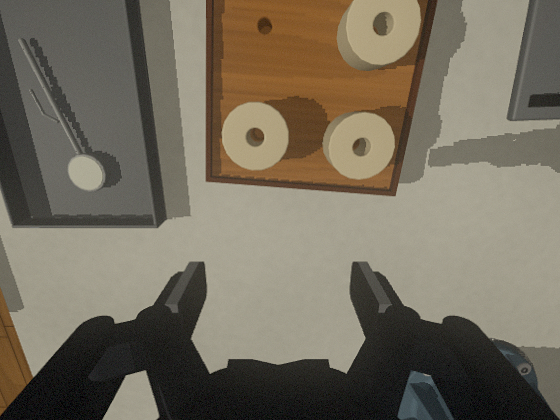

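```bash
python3 -m pendant '[0.0335,-0.034,0.005,0,0,10,0.07, 0.0335,-0.034,0.005,0,0,10,0.07, 0.0335,-0.034,0.005,0,0,10,0.07, 0.0335,-0.034,0.005,0,0,10,0.07, 0.0335,-0.034,0.005,0,0,10,0.07, 0.0335,-0.034,0.005,0,0,10,0.07, 0.0335,-0.034,0.005,0,0,10,0.07, 0.0335,-0.034,0.005,0,0,10,0.07, 0.0335,-0.034,0.005,0,0,10,0.07, 0,0,0,0,0,0,0.07, 0,0,0,0,0,0,0.07, 0,0,0,0,0,0,0.07]'; python3 - <<'E'
from h import *
im=ctrl.camera('wrist');save('w15',im);print(ctrl.get_obs()['eef_pos'],ctrl.get_obs()['q'])
for d in ctrl.silhouettes('pin0','wrist')[:6]: b=np.array(d['bbox']);print(round(d['score'],2),b)
for d in ctrl.silhouettes('rack','wrist')[:2]: b=np.array(d['bbox']);print(round(d['score'],2),b)
E
```

```text
time_s: 31.85
eef_pos: [0.6474, -0.0134, 0.2403]
eef_rot: [-0.5, 0.501, -0.5, 0.499]
wrist_force: [-0.1, 0.3, 0.5]
opening: 0.823
[ 0.64744182 -0.01340264  0.2405232 ] [-2.03682017e-01  3.32951720e-01  1.40135567e+00  1.16781568e-04
  1.40781516e+00 -2.06259774e-01]
0.86 [279.  110.  301.1 132.7]
0.71 [287.9 233.6 306.8 262.4]
0.67 [285.1 192.8 304.3 218.6]
0.63 [281.9 154.  303.4 175.9]
0.83 [259.   88.2 317.1 263.4]
```

View pics/w15.png

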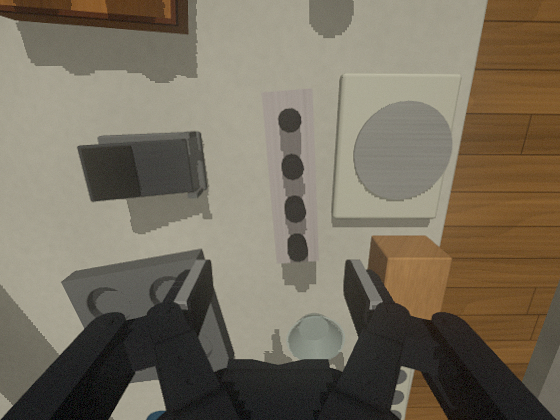

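The rack pins show at (289,120), (292,167), (295,209) and (298,247), with the hotplate and a wooden block to the right.

```bash
python3 - <<'E'
from h import *
im=ctrl.camera('wrist');v=im.copy()
A=[]
for p in [(289,120),(292,167),(295,209),(298,247)]:
    h,f=hole(im,*p,.107,rad=.011);A.append(h);print(h.round(4),round(f,1))
    for a in np.linspace(0,6.28,200):
        u=proj('wrist',[h[0]+.011*np.cos(a),h[1]+.011*np.sin(a),.107]).round().astype(int);v[u[1],u[0]]=[0,255,0]
th,c,P,e=rigid(np.array([[0,.0675],[0,.0225],[0,-.0225],[0,-.0675]]),np.array(A));print(np.degrees(th),P.round(4).tolist(),e)
save('h15',cv2.resize(v[95:270,240:345],None,fx=3.4,fy=3.4,interpolation=0))
E
```

```text
[0.6567 0.0597] 76.4
[0.6598 0.0168] 58.5
[ 0.6635 -0.029 ] 49.0
[ 0.6672 -0.0742] 46.9
4.52075054831008 [[0.6565, 0.0606], [0.6601, 0.0158], [0.6636, -0.0291], [0.6671, -0.074]] [0.00097853 0.00105282 0.00014097 0.00021626]
```

View pics/h15.png

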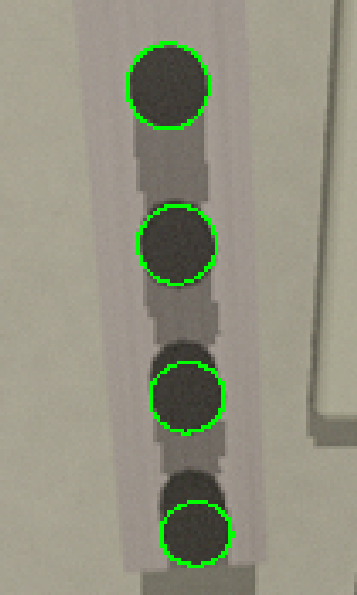

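```bash
python3 -m pendant '[0.009,0.0365,0,0,0,0,0.04, 0,0.0365,0,0,0,0,0.04, 0,0,-0.05,0,0,0,0.04, 0,0,-0.05,0,0,0,0.04, 0,0,-0.04,0,0,0,0.04, 0,0,-0.012,0,0,0,0.04, 0,0,0,0,0,0,0.04, 0,0,0,0,0,0,0.04]';python3 - <<'E'
from h import *
im=ctrl.camera('wrist');save('w16',im);e=ctrl.get_obs()['eef_pos'];h=hole(im,*proj('wrist',[e[0],e[1],.107]),.107,rad=.011);print(h,e)
E
```

```text
time_s: 33.05
eef_pos: [0.6587, 0.0584, 0.0912]
eef_rot: [0.501, -0.5, 0.498, -0.501]
wrist_force: [0.5, -0.0, 0.6]
opening: 0.472
(array([0.65720222, 0.06056394]), np.float64(58.94845199584961)) [0.65871879 0.05840965 0.09125048]
```

View pics/w16.png

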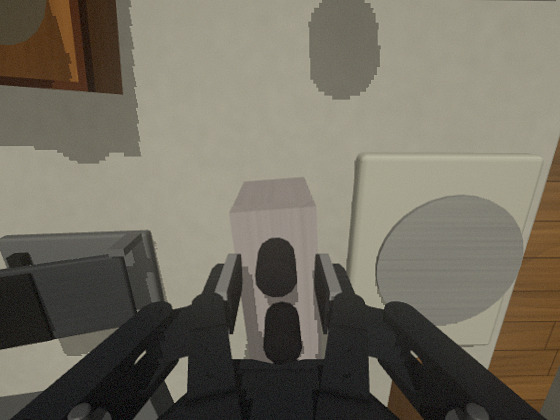

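The pin head at (276,265) sits between the pads.

```bash
python3 -m pendant '[-0.0013,0.002,-0.009,0,0,0,0.04, 0,0,0,0,0,0,0.04, 0,0,0,0,0,0,0.015, 0,0,0,0,0,0,0.015, 0,0,0,0,0,0,0.015, 0,0,0,0,0,0,0.015, 0,0,0,0,0,0,0.015]';python3 - <<'E'
from h import *
im=ctrl.camera('wrist');save('w17',im);e=ctrl.get_obs()['eef_pos'];h=hole(im,*proj('wrist',[e[0],e[1],.107]),.107,rad=.011);print(h,h[0]-e[:2],e)
E
```

```text
time_s: 33.98
eef_pos: [0.656, 0.0605, 0.08]
eef_rot: [0.501, -0.5, 0.499, -0.5]
wrist_force: [1.7, 0.1, 2.3]
opening: 0.237
(array([0.6540221, 0.0610385]), np.float64(25.001461029052734)) [-0.00200888  0.00053586] [0.65603099 0.06050264 0.07996768]
```

View pics/w17.png

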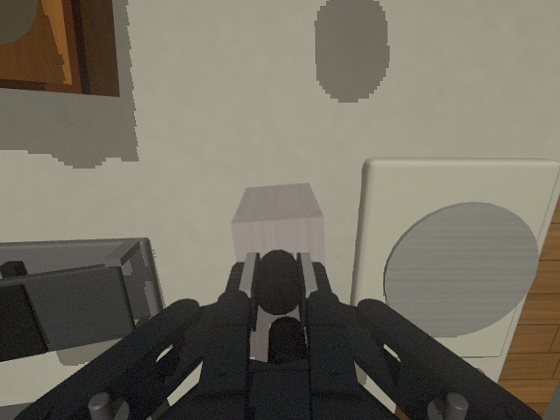

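```bash
python3 -m pendant '[0,0,0.02,0,0,0,0.015, 0,0,0.045,0,0,0,0.015, 0,0,0.045,0,0,0,0.015, -0.0405,0.037,0,0,0,0,0.015, -0.0405,0.037,0,0,0,0,0.015, -0.0405,0.037,0,0,0,0,0.015, -0.0405,0.037,0,0,0,0,0.015, 0,0,0,0,0,0,0.015, 0,0,0,0,0,0,0.015, 0,0,0,0,0,0,0.015]';python3 - <<'E'
from h import *
im=ctrl.camera('wrist');save('w18',im);s=ctrl.camera('scene');save('c18',s);print(ctrl.get_obs()['eef_pos'],ctrl.get_obs()['eef_rot'])
E
```

```text
time_s: 35.28
eef_pos: [0.4946, 0.2076, 0.1896]
eef_rot: [-0.5, 0.5, -0.5, 0.5]
wrist_force: [-0.0, -0.0, -1.3]
opening: 0.236
[0.49449872 0.20762228 0.18949172] [-0.49997992  0.50019228 -0.49992677  0.49990098]
```

View pics/w18.png

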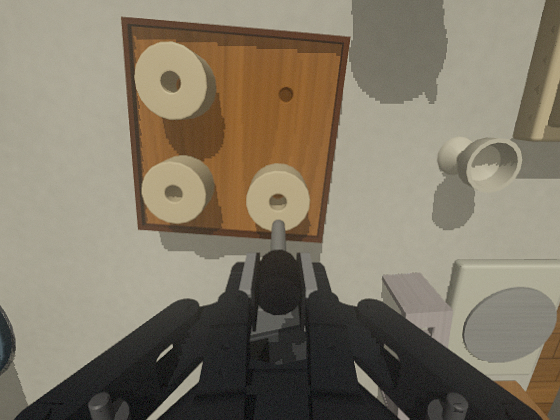

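View pics/c18.png

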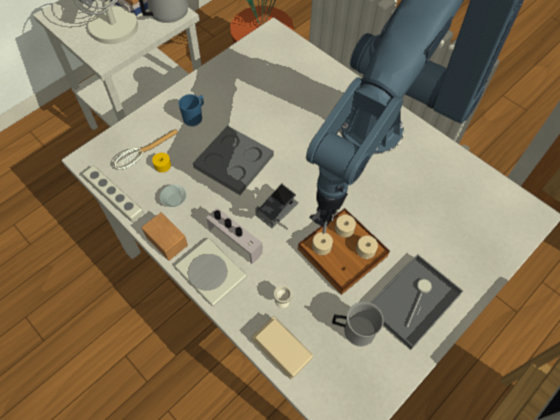

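```bash
python3 - <<'E'
from h import *
im=ctrl.camera('wrist');e=ctrl.get_obs()['eef_pos']
t=e+[0,0,-.068];v=im.copy()
for p,col in[(t,(255,0,0)),(e+[0,0,-.063],(0,255,0)),([.4935,.2087,.075],(0,0,255))]:
    u=proj('wrist',p);print(u.round(1));u=u.round().astype(int);v[u[1],u[0]]=col
for r in [(.0025,-.068),(.005,-.063)]:
  for a in np.linspace(0,6.28,200):
    u=proj('wrist',e+[r[0]*np.cos(a),r[0]*np.sin(a),r[1]]).round().astype(int);v[u[1],u[0]]=[0,255,0]
save('h18',cv2.resize(v[180:270,230:330],None,fx=7,fy=6.5,interpolation=0))
import m
E
sed -i 's/^for a in sys.argv\[1:\]/for a in sys.argv[1:]/' m.py; python3 m.py 0 2 3
```

```text
[279.2 221.2]
[279.2 223.6]
[278.1 201.9]
[0.49427056 0.20783008 0.1894571 ]
0 [0.4054 0.3126] 74.4 [0.4056 0.3127] 78.5 err mm [-0.2  0.7]
2 [0.3969 0.2175] 65.5 [0.3968 0.2178] 56.0 err mm [-0.9  1. ]
3 [0.4931 0.2092] 49.4 [0.4932 0.2092] 57.1 err mm [-0.4  0.5]
[0.49414526 0.20793642 0.18950204]
```

View pics/h18.png

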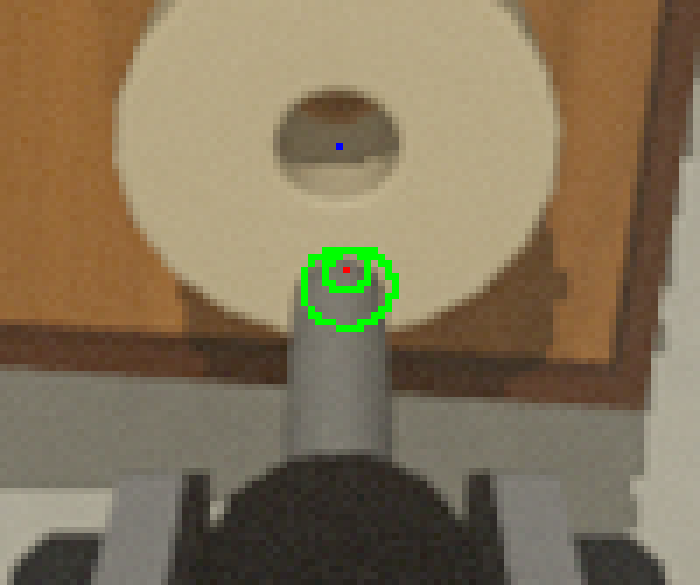

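The pin tip is at (278,221), within about 0.6 mm of where the tool frame puts it. Now descending.

```bash
python3 -m pendant '[0,0.0009,-0.03,0,0,0,0.015, 0,0,-0.02,0,0,0,0.015, 0,0,-0.02,0,0,0,0.015, 0,0,-0.006,0,0,0,0.015, 0,0,0,0,0,0,0.015, 0,0,0,0,0,0,0.015]'; python3 -c "
from h import *
save('w19',ctrl.camera('wrist'));save('d19',ctrl.camera('side'))"
```

```text
time_s: 36.28
eef_pos: [0.4945, 0.2095, 0.1146]
eef_rot: [0.501, -0.5, 0.499, -0.5]
wrist_force: [0.5, 0.6, 0.4]
opening: 0.235
```

View pics/w19.png

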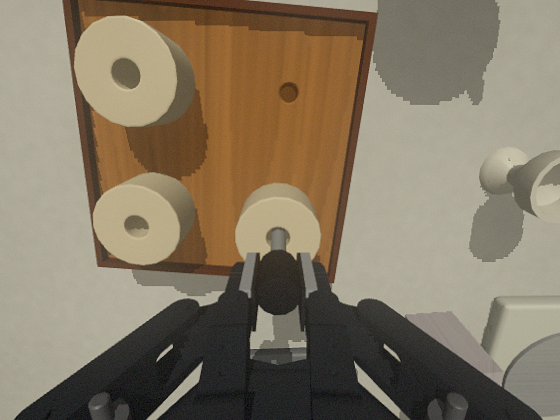

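```bash
python3 -m pendant '[-0.0006,-0.0007,-0.005,0,0,0,0.015, 0,0,-0.005,0,0,0,0.015, 0,0,-0.003,0,0,0,0.015, 0,0,0,0,0,0,0.015]'; python3 -m pendant '[0,0,-0.004,0,0,0,0.015, 0,0,-0.004,0,0,0,0.015, 0,0,0,0,0,0,0.015]'
```

```text
time_s: 36.88
eef_pos: [0.4928, 0.2087, 0.1002]
eef_rot: [-0.5, 0.501, -0.5, 0.499]
wrist_force: [-0.1, -0.1, -0.6]
opening: 0.237
time_s: 37.25
eef_pos: [0.493, 0.2087, 0.0923]
eef_rot: [-0.5, 0.501, -0.5, 0.499]
wrist_force: [-0.2, -0.3, 0.0]
opening: 0.231
```

```bash
python3 -m pendant '[0,0,-0.006,0,0,0,0.015, 0,0,-0.005,0,0,0,0.015, 0,0,-0.002,0,0,0,0.015, 0,0,0,0,0,0,0.015]'; python3 -m pendant '[0,0,-0.0015,0,0,0,0.015, 0,0,-0.001,0,0,0,0.015, 0,0,0,0,0,0,0.015]'
```

```text
time_s: 37.75
eef_pos: [0.493, 0.2087, 0.0794]
eef_rot: [-0.5, 0.501, -0.5, 0.499]
wrist_force: [-0.1, -0.1, -1.3]
opening: 0.237
time_s: 38.12
eef_pos: [0.4932, 0.2088, 0.0779]
eef_rot: [0.501, -0.501, 0.499, -0.5]
wrist_force: [-1.9, 0.1, 5.7]
opening: 0.238
```

```bash
python3 -m pendant '[0,0,0,0,0,0,0.04, 0,0,0,0,0,0,0.04, 0,0,0,0,0,0,0.04, 0,0,0.03,0,0,0,0.04, 0,0,0.05,0,0,0,0.04, 0.02,-0.05,0.02,0,0,0,0.04, 0.02,-0.03,0,0,0,0,0.04, 0,0,0,0,0,0,0.04, 0,0,0,0,0,0,0.04]'; python3 -c "
from h import *
save('w20',ctrl.camera('wrist'));print(ctrl.get_obs()['eef_pos'])"
```

```text
time_s: 39.25
eef_pos: [0.5325, 0.129, 0.1766]
eef_rot: [-0.5, 0.501, -0.5, 0.499]
wrist_force: [0.2, 0.1, 0.5]
opening: 0.468
[0.53231126 0.12938974 0.17656999]
```

View pics/w20.png

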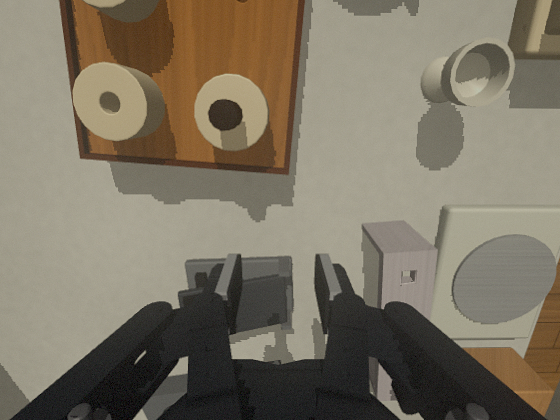

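The pin head sits on its candle at (225,114). Next pin.

```bash
python3 -m pendant '[0.0426,-0.0377,0,0,0,0,0.04, 0.0426,-0.0377,0,0,0,0,0.04, 0.0426,-0.0377,0,0,0,0,0.04, 0,0,-0.03,0,0,0,0.04, 0,0,-0.045,0,0,0,0.04, 0,0,-0.012,0,0,0,0.04, 0,0,0,0,0,0,0.04, 0,0,0,0,0,0,0.04, 0,0,0,0,0,0,0.04]';python3 - <<'E'
from h import *
im=ctrl.camera('wrist');save('w21',im);e=ctrl.get_obs()['eef_pos'];h=hole(im,*proj('wrist',[.6599,.0163,.107]),.107,rad=.011);print(h,e)
E
```

```text
time_s: 40.42
eef_pos: [0.6622, 0.0157, 0.0923]
eef_rot: [0.501, -0.5, 0.498, -0.5]
wrist_force: [0.6, 0.3, 0.4]
opening: 0.466
(array([0.66054466, 0.01610553]), np.float64(58.87736511230469)) [0.661971   0.01562331 0.09198389]
```

View pics/w21.png

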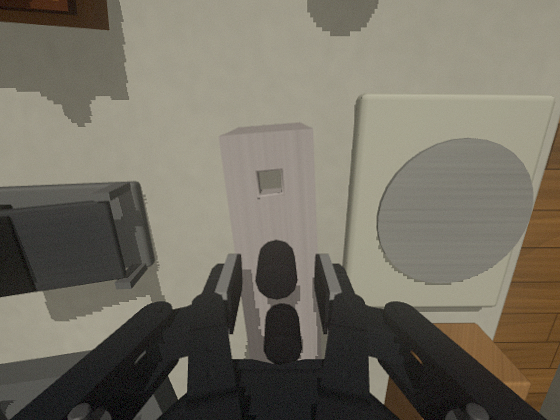

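```bash
python3 -m pendant '[-0.0013,0.0004,-0.0105,0,0,0,0.04, 0,0,0,0,0,0,0.04, 0,0,0,0,0,0,0.015, 0,0,0,0,0,0,0.015, 0,0,0,0,0,0,0.015, 0,0,0,0,0,0,0.015, 0,0,0,0,0,0,0.015]'; python3 -m pendant '[0,0,0.02,0,0,0,0.015, 0,0,0.045,0,0,0,0.015, 0,0,0.045,0,0,0,0.015, -0.05,0.04,0,0,0,0,0.015, -0.05,0.04,0,0,0,0,0.015, -0.05,0.04,0,0,0,0,0.015, -0.05,0.04,0,0,0,0,0.015, -0.06,0.04,0,0,0,0,0.015, 0,0,0,0,0,0,0.015, 0,0,0,0,0,0,0.015, 0,0,0,0,0,0,0.015]'; cat > tip.py <<'E'
from h import *
import sys
im=ctrl.camera('wrist');e=ctrl.get_obs()['eef_pos'];v=im.copy()
for r in [(.0025,-.068),(.005,-.063)]:
  for a in np.linspace(0,6.28,200):
    u=proj('wrist',e+[r[0]*np.cos(a),r[0]*np.sin(a),r[1]]).round().astype(int);v[u[1],u[0]]=[0,255,0]
save(sys.argv[1],cv2.resize(v[180:270,230:330],None,fx=7,fy=6.5,interpolation=0));save(sys.argv[1]+'f',im);print(e)
E
python3 tip.py h22; python3 m.py 2 0
```

```text
time_s: 41.35
eef_pos: [0.6597, 0.016, 0.0797]
eef_rot: [0.5, -0.5, 0.499, -0.5]
wrist_force: [1.7, 0.7, -0.8]
opening: 0.231
time_s: 42.72
eef_pos: [0.4135, 0.2063, 0.19]
eef_rot: [0.5, -0.5, 0.5, -0.5]
wrist_force: [0.5, 0.5, -0.1]
opening: 0.24
[0.41343072 0.20619631 0.18980838]
2 [0.3969 0.2176] 54.7 [0.3969 0.2175] 59.1 err mm [-0.9  1.1]
0 [0.4054 0.3122] 68.8 [0.4055 0.3122] 84.5 err mm [-0.2  0.3]
[0.41331477 0.20619721 0.18969962]
```

View pics/h22.png

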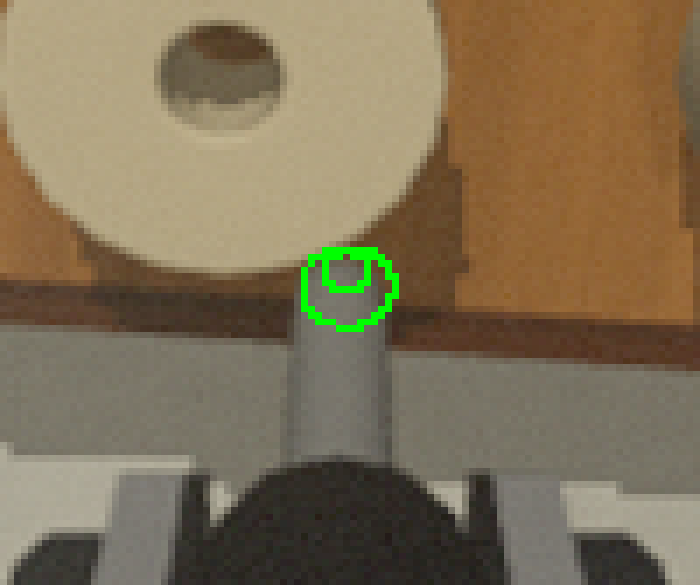

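View pics/h22f.png

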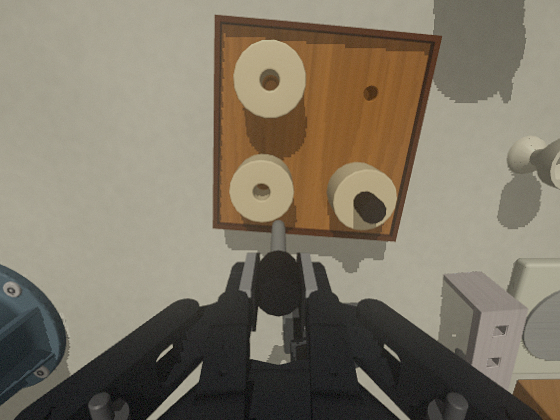

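Pin is held with its tip at (278,222). Moving over the near candle at (262,190).

```bash
python3 -m pendant '[-0.0158,0.0105,0,0,0,0,0.015, 0,0,-0.03,0,0,0,0.015, 0,0,-0.02,0,0,0,0.015, 0,0,-0.02,0,0,0,0.015, 0,0,-0.004,0,0,0,0.015, 0,0,0,0,0,0,0.015, 0,0,0,0,0,0,0.015,0,0,0,0,0,0,0.015]'
```

```text
time_s: 43.82
eef_pos: [0.3971, 0.2175, 0.1164]
eef_rot: [0.501, -0.5, 0.499, -0.5]
wrist_force: [0.3, -0.3, -1.0]
opening: 0.237
```

```bash
python3 -m pendant '[0.0003,-0.0006,-0.006,0,0,0,0.015, 0,0,-0.005,0,0,0,0.015, 0,0,-0.004,0,0,0,0.015, 0,0,0,0,0,0,0.015]'; python3 -m pendant '[0,0,-0.004,0,0,0,0.015, 0,0,-0.004,0,0,0,0.015, 0,0,0,0,0,0,0.015]'
```

```text
time_s: 44.32
eef_pos: [0.3965, 0.2166, 0.1001]
eef_rot: [-0.5, 0.501, -0.5, 0.499]
wrist_force: [-0.3, -0.9, -0.4]
opening: 0.241
time_s: 44.7
eef_pos: [0.3971, 0.2167, 0.0924]
eef_rot: [0.501, -0.5, 0.499, -0.5]
wrist_force: [1.0, 0.1, -1.0]
opening: 0.237
```

```bash
python3 -m pendant '[0.0003,0,-0.006,0,0,0,0.015, 0,0,-0.005,0,0,0,0.015, 0,0,-0.002,0,0,0,0.015, 0,0,0,0,0,0,0.015]'; python3 -m pendant '[0,0,-0.0015,0,0,0,0.015, 0,0,-0.001,0,0,0,0.015, 0,0,0,0,0,0,0.015]'
```

```text
time_s: 45.2
eef_pos: [0.3972, 0.2167, 0.0794]
eef_rot: [-0.5, 0.501, -0.5, 0.5]
wrist_force: [1.7, 0.6, -2.0]
opening: 0.235
time_s: 45.58
eef_pos: [0.3972, 0.2168, 0.0775]
eef_rot: [-0.501, 0.501, -0.499, 0.499]
wrist_force: [-1.0, -0.1, 5.1]
opening: 0.237
```

```bash
python3 -m pendant '[0,0,0,0,0,0,0.04, 0,0,0,0,0,0,0.04, 0,0,0,0,0,0,0.04, 0,0,0.03,0,0,0,0.04, 0,0,0.06,0,0,0,0.04, 0.0443,-0.041,0.01,0,0,0,0.04, 0.0443,-0.041,0,0,0,0,0.04, 0.0443,-0.041,0,0,0,0,0.04, 0.0443,-0.041,0,0,0,0,0.04, 0.0443,-0.041,0,0,0,0,0.04, 0.0443,-0.041,0,0,0,0,0.04]'; python3 -m pendant '[0,0,-0.03,0,0,0,0.04, 0,0,-0.045,0,0,0,0.04, 0,0,-0.012,0,0,0,0.04, 0,0,0,0,0,0,0.04, 0,0,0,0,0,0,0.04, 0,0,0,0,0,0,0.04]';python3 - <<'E'
from h import *
im=ctrl.camera('wrist');save('w23',im);e=ctrl.get_obs()['eef_pos'];h=hole(im,*proj('wrist',[.6636,-.0291,.107]),.107,rad=.011);print(h,e)
E
```

```text
time_s: 46.95
eef_pos: [0.6642, -0.0307, 0.1768]
eef_rot: [0.5, -0.5, 0.5, -0.499]
wrist_force: [0.9, -0.0, 0.1]
opening: 0.466
time_s: 47.7
eef_pos: [0.6643, -0.0293, 0.0924]
eef_rot: [0.501, -0.5, 0.498, -0.5]
wrist_force: [-0.0, 0.0, -0.4]
opening: 0.471
(array([ 0.66369364, -0.02859954]), np.float64(61.69473648071289)) [ 0.66404349 -0.02930401  0.09201748]
```

View pics/w23.png

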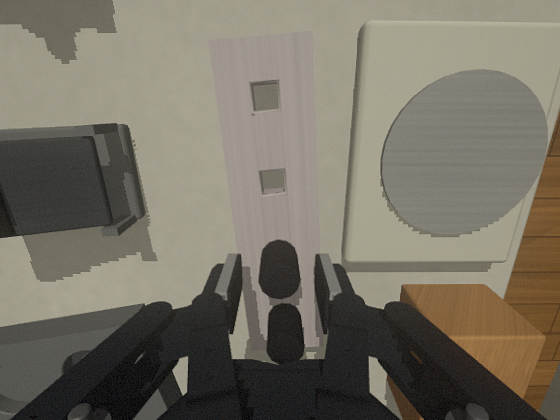

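Pin c's head at (280,270) is between the pads.

```bash
python3 -m pendant '[-0.0003,0.0005,-0.0105,0,0,0,0.04, 0,0,0,0,0,0,0.04, 0,0,0,0,0,0,0.015, 0,0,0,0,0,0,0.015, 0,0,0,0,0,0,0.015, 0,0,0,0,0,0,0.015, 0,0,0,0,0,0,0.015]'; python3 -m pendant '[0,0,0.02,0,0,0,0.015, 0,0,0.045,0,0,0,0.015, 0,0,0.045,0,0,0,0.015, -0.032,0.041,0,0,0,0,0.015, -0.032,0.041,0,0,0,0,0.015, -0.032,0.041,0,0,0,0,0.015, -0.032,0.041,0,0,0,0,0.015, -0.032,0.041,0,0,0,0,0.015, -0.032,0.041,0,0,0,0,0.015, -0.032,0.041,0,0,0,0,0.015, -0.032,0.041,0,0,0,0,0.015]'; python3 -m pendant '[0,0,0,0,0,0,0.015,0,0,0,0,0,0,0.015,0,0,0,0,0,0,0.015]'
python3 tip.py h24; python3 m.py 0
```

```text
time_s: 48.62
eef_pos: [0.6631, -0.0288, 0.0799]
eef_rot: [0.501, -0.5, 0.499, -0.5]
wrist_force: [2.2, 0.2, 1.0]
opening: 0.237
time_s: 50.0
eef_pos: [0.4049, 0.3001, 0.1895]
eef_rot: [-0.5, 0.501, -0.5, 0.499]
wrist_force: [1.4, 0.3, -0.4]
opening: 0.237
time_s: 50.38
eef_pos: [0.4074, 0.2983, 0.1896]
eef_rot: [-0.5, 0.5, -0.5, 0.5]
wrist_force: [0.5, -0.9, -0.3]
opening: 0.232
[0.40742063 0.29829686 0.18957044]
0 [0.4054 0.3127] 54.9 [0.4054 0.3125] 60.1 err mm [-0.2  0.8]
[0.40740493 0.29832873 0.18955983]
```

View pics/h24.png

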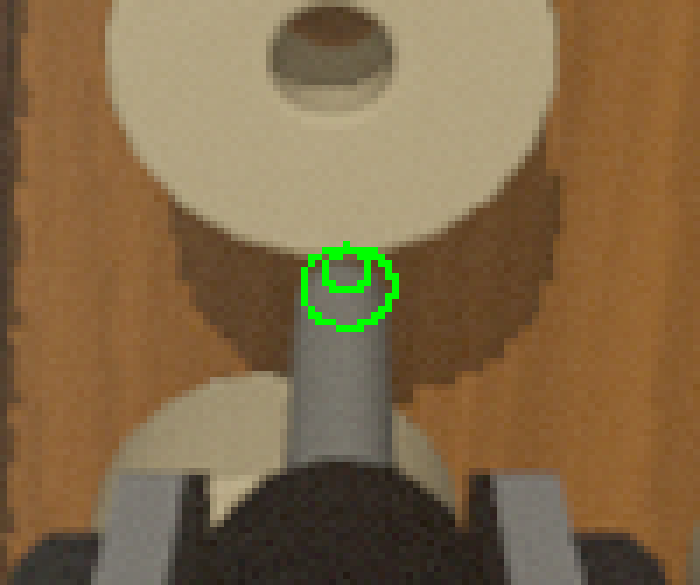

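View pics/h24f.png

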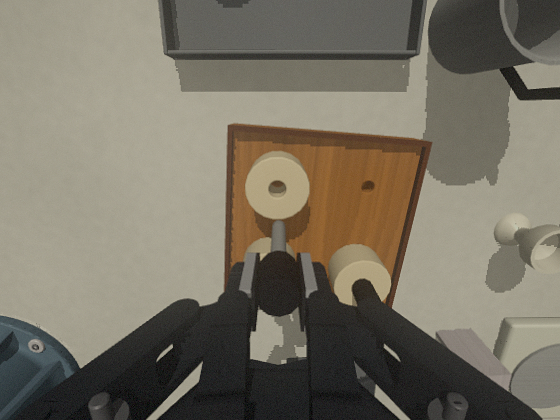

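```bash
python3 -m pendant '[-0.0018,0.0137,0,0,0,0,0.015, 0,0,-0.03,0,0,0,0.015, 0,0,-0.02,0,0,0,0.015, 0,0,-0.02,0,0,0,0.015, 0,0,-0.004,0,0,0,0.015, 0,0,0,0,0,0,0.015, 0,0,0,0,0,0,0.015,0,0,0,0,0,0,0.015]'
```

```text
time_s: 51.48
eef_pos: [0.4054, 0.3133, 0.1165]
eef_rot: [0.501, -0.5, 0.499, -0.5]
wrist_force: [0.4, 0.0, -1.1]
opening: 0.236
```

```bash
python3 -m pendant '[0.0001,-0.0012,-0.006,0,0,0,0.015, 0,0,-0.005,0,0,0,0.015, 0,0,-0.004,0,0,0,0.015, 0,0,0,0,0,0,0.015]'; python3 -m pendant '[0.0003,0,-0.004,0,0,0,0.015, 0,0,-0.004,0,0,0,0.015, 0,0,0,0,0,0,0.015]'
```

```text
time_s: 51.98
eef_pos: [0.4046, 0.3116, 0.1001]
eef_rot: [-0.5, 0.501, -0.5, 0.499]
wrist_force: [0.6, 0.1, 0.3]
opening: 0.236
time_s: 52.35
eef_pos: [0.405, 0.3116, 0.0922]
eef_rot: [-0.5, 0.501, -0.5, 0.499]
wrist_force: [0.1, 0.1, -0.9]
opening: 0.239
```

```bash
python3 -m pendant '[0.0003,0,-0.006,0,0,0,0.015, 0,0,-0.005,0,0,0,0.015, 0,0,-0.002,0,0,0,0.015, 0,0,0,0,0,0,0.015]'; python3 -m pendant '[0,0,-0.0015,0,0,0,0.015, 0,0,-0.001,0,0,0,0.015, 0,0,0,0,0,0,0.015]'
```

```text
time_s: 52.85
eef_pos: [0.4054, 0.3117, 0.0794]
eef_rot: [-0.5, 0.501, -0.5, 0.499]
wrist_force: [0.1, -0.7, -0.2]
opening: 0.236
time_s: 53.22
eef_pos: [0.4058, 0.3118, 0.0776]
eef_rot: [0.501, -0.5, 0.499, -0.5]
wrist_force: [-1.2, -1.8, 4.3]
opening: 0.236
```

```bash
python3 -m pendant '[0,0,0,0,0,0,0.04, 0,0,0,0,0,0,0.04, 0,0,0,0,0,0,0.04, 0,0,0.03,0,0,0,0.04, 0,0,0.06,0,0,0,0.04, 0.025,-0.05,0.03,0,0,0,0.04, 0.025,-0.05,0.03,0,0,0,0.04, 0,-0.05,0.02,0,0,0,0.0,0,0,0,0,0,0,0, 0,0,0,0,0,0,0.0, 0,0,0,0,0,0,0]'; python3 - <<'E'
from h import *
im=ctrl.camera('wrist');save('w25',im);save('d25',cv2.resize(ctrl.camera('side')[230:400,190:360],None,fx=3.5,fy=3.5));save('c25',ctrl.camera('scene'));e=ctrl.get_obs()['eef_pos'];print(e)
for q in [[.4056,.3119],[.3978,.2165],[.4935,.2087]]:
    h,f=hole(im,*proj('wrist',[*q,.105]),.105,rad=.011);print(h.round(4),round(f,1))
    c,f=top(im,*proj('wrist',[*q,.075]),.075);print(' candle',c.round(4),round(f,1))
E
```

```text
time_s: 54.6
eef_pos: [0.4542, 0.1642, 0.2454]
eef_rot: [-0.5, 0.501, -0.5, 0.499]
wrist_force: [-0.7, -0.5, -1.1]
opening: -0.003
[0.45435972 0.16416379 0.24561081]
[0.4058 0.3101] 77.9
 candle [0.4057 0.3123] 67.8
[0.3974 0.2162] 65.4
 candle [0.3967 0.2174] 57.1
[0.491  0.2094] 75.5
 candle [0.4934 0.209 ] 53.0
```

View pics/w25.png

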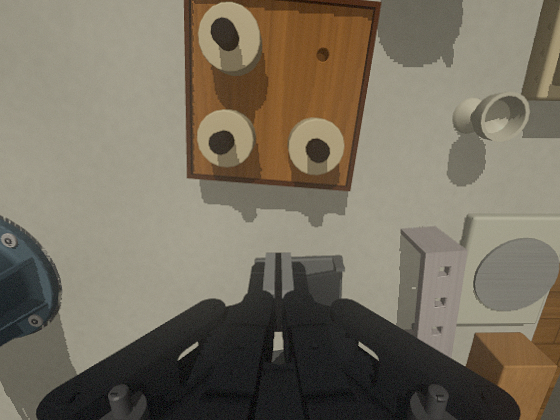

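View pics/d25.png

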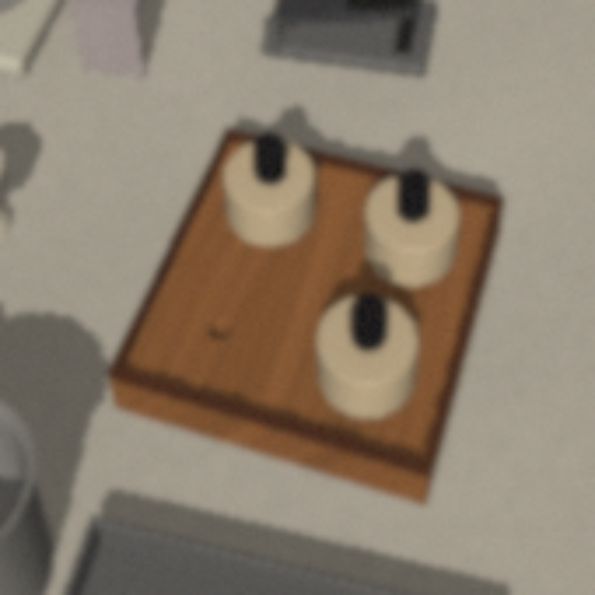

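View pics/c25.png

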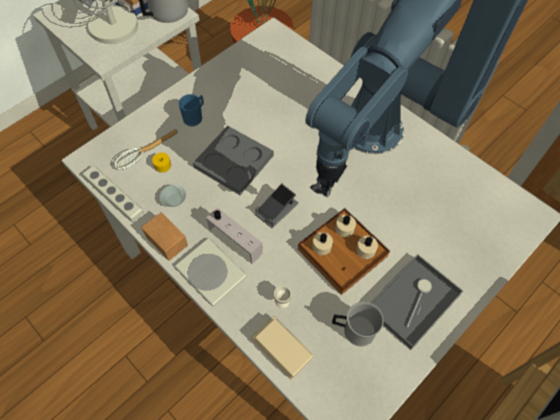

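All three pins stand with their heads on the wax, the fourth hangs in the rack, and nothing else has moved. Next is the pedal, with the fingers shut.

```bash
python3 -m pendant '[0,-0.055,0,0,0,0,0, 0,-0.055,0,0,0,0,0, 0,-0.055,0,0,0,0,0, 0,-0.055,0,0,0,0,0, 0,0,0,0,0,0,0, 0,0,0,0,0,0,0, 0,0,0,0,0,0,0]'; python3 - <<'E'
from h import *
im=ctrl.camera('wrist');save('w26',im);e=ctrl.get_obs()['eef_pos'];print(e)
for t in['pedal_pad','footswitch']:
  for d in ctrl.silhouettes(t,'wrist')[:2]: print(t,d['score'],d['bbox'])
g=cv2.cvtColor(im,cv2.COLOR_RGB2GRAY)
E
```

```text
time_s: 55.62
eef_pos: [0.4549, -0.0553, 0.2461]
eef_rot: [0.501, -0.501, 0.499, -0.499]
wrist_force: [0.2, 0.7, -0.3]
opening: -0.001
[ 0.45488166 -0.05530888  0.2461525 ]
pedal_pad 0.7 [250.9, 105.0, 353.7, 167.0]
pedal_pad 0.4 [189.5, 221.1, 348.9, 359.1]
footswitch 0.6 [247.3, 94.6, 360.4, 166.4]
```

View pics/w26.png

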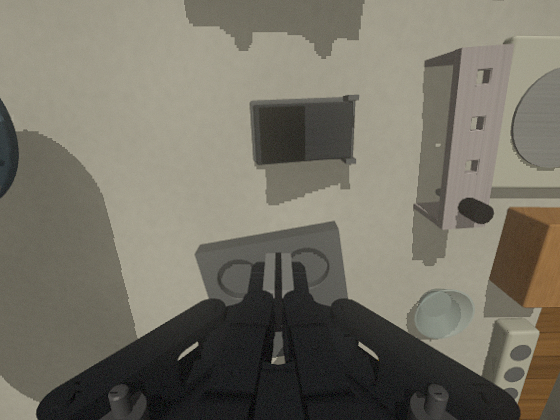

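The pad is the dark square with its centre at about (280,134); the hinge is on the right at (352,130).

```bash
python3 - <<'E'
from h import *
im=ctrl.camera('wrist')
save('h26',cv2.resize(im[85:185,235:375],None,fx=5.5,fy=5.5,interpolation=0))
for p,z in [((280.5,134),.064),((254,106),.07),((304,105),.058),((306,162),.058),((258,164),.07),((352,131),.034)]: print(p,onz('wrist',*p,z).round(4))
E
```

```text
(280.5, 134) [0.4566 0.0012 0.064 ]
(254, 106) [0.4289 0.03   0.07  ]
(304, 105) [0.4818 0.0312 0.058 ]
(306, 162) [ 0.4859 -0.0303  0.058 ]
(258, 164) [ 0.4319 -0.0306  0.07  ]
(352, 131) [0.5416 0.0025 0.034 ]
```

View pics/h26.png

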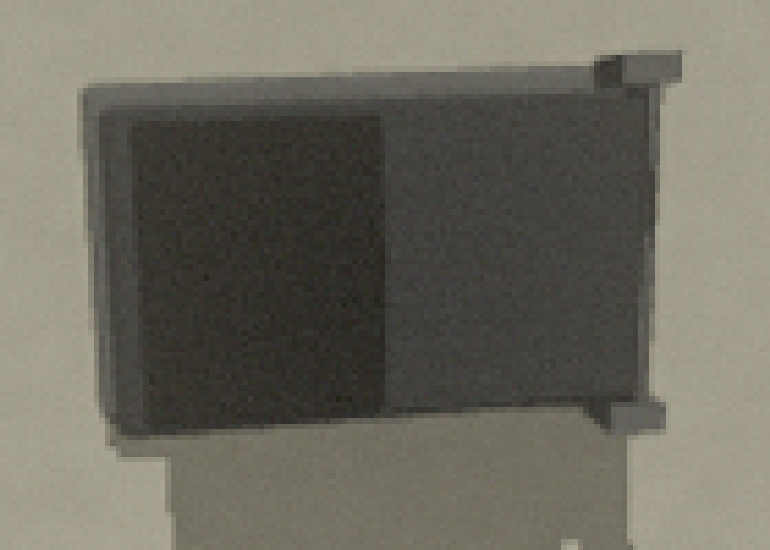

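```bash
python3 -m pendant '[0.002,0.056,0,0,0,0,0, 0,0,-0.06,0,0,0,0, 0,0,-0.06,0,0,0,0, 0,0,-0.04,0,0,0,0, 0,0,-0.006,0,0,0,0, 0,0,0,0,0,0,0, 0,0,0,0,0,0,0]'
```

```text
time_s: 56.7
eef_pos: [0.4586, -0.0011, 0.0823]
eef_rot: [0.501, -0.5, 0.498, -0.501]
wrist_force: [0.6, -0.3, 0.2]
opening: -0.002
```

```bash
python3 -m pendant '[-0.0015,0.002,-0.012,0,0,0,0, 0,0,-0.010,0,0,0,0, 0,0,-0.008,0,0,0,0, 0,0,-0.008,0,0,0,0, 0,0,-0.005,0,0,0,0, 0,0,0,0,0,0,0]'
```

```text
time_s: 57.45
eef_pos: [0.4544, 0.0013, 0.0374]
eef_rot: [-0.5, 0.501, -0.5, 0.499]
wrist_force: [-8.2, 0.5, 16.6]
opening: -0.002
```

```bash
python3 -m pendant '[0,0,-0.0015,0,0,0,0, 0,0,0,0,0,0,0]'
```

```text
time_s: 57.7
eef_pos: [0.4545, 0.0013, 0.0369]
eef_rot: [-0.5, 0.501, -0.5, 0.499]
wrist_force: [-12.8, 0.8, 26.8]
opening: -0.001
```

```bash
python3 -m pendant '[0,0,-0.0005,0,0,0,0, 0,0,0,0,0,0,0, 0,0,0,0,0,0,0, 0,0,0,0,0,0,0, 0,0,0,0,0,0,0, 0,0,0,0,0,0,0]'; python3 -c "
from h import *
save('d27',cv2.resize(ctrl.camera('side')[190:270,240:340],None,fx=6,fy=6))"
```

```text
time_s: 58.45
eef_pos: [0.4546, 0.0013, 0.0367]
eef_rot: [-0.5, 0.501, -0.5, 0.499]
wrist_force: [-14.4, 0.4, 32.1]
opening: -0.0
```

View pics/d27.png

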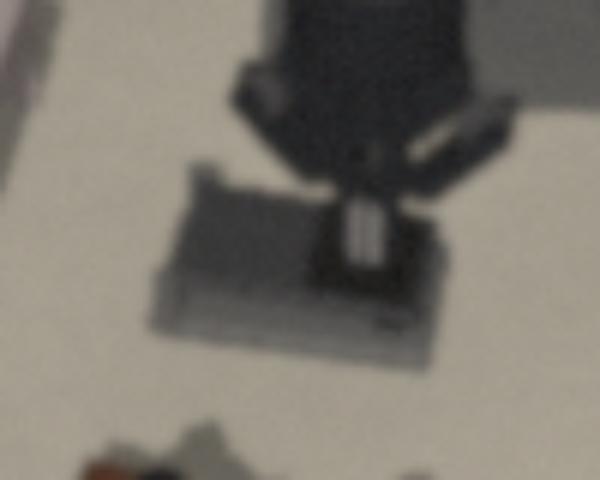

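The side view shows the pedal plate pressed flat, with the fingertips on the pad at (365,235). It has been held down for about 1 s, so I'm releasing it.

```bash
python3 -m pendant '[0,0,0.015,0,0,0,0, 0,0,0.02,0,0,0,0, 0,0,0.04,0,0,0,0, 0,0,0.06,0,0,0,0, -0.02,-0.05,0.05,0,0,0,0, -0.02,-0.05,0,0,0,0,0, 0,0,0,0,0,0,0, 0,0,0,0,0,0,0]'; python3 - <<'E'
from h import *
save('w28',ctrl.camera('wrist'));save('c28',ctrl.camera('scene'));save('d28',cv2.resize(ctrl.camera('side'),(800,600)))
E
```

```text
time_s: 59.5
eef_pos: [0.4182, -0.0912, 0.2122]
eef_rot: [0.5, -0.5, 0.5, -0.499]
wrist_force: [0.2, 0.1, -0.5]
opening: 0.001
```

View pics/w28.png

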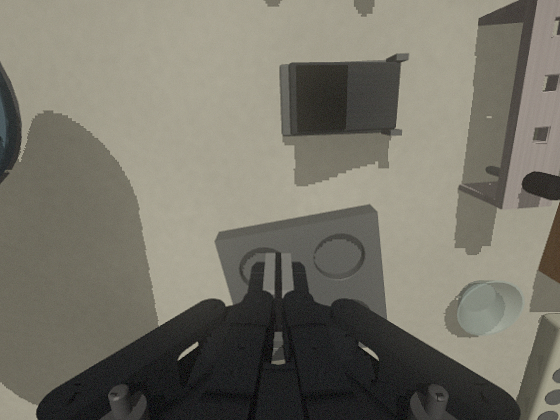

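View pics/c28.png

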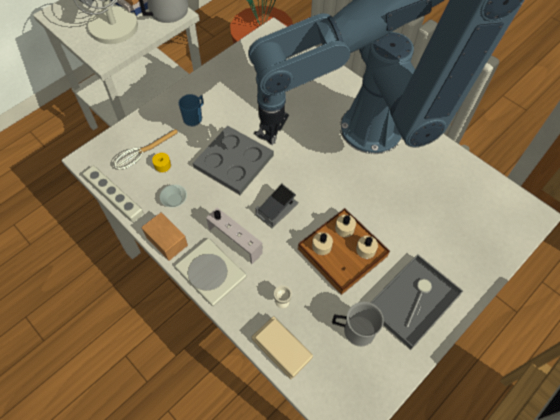

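View pics/d28.png

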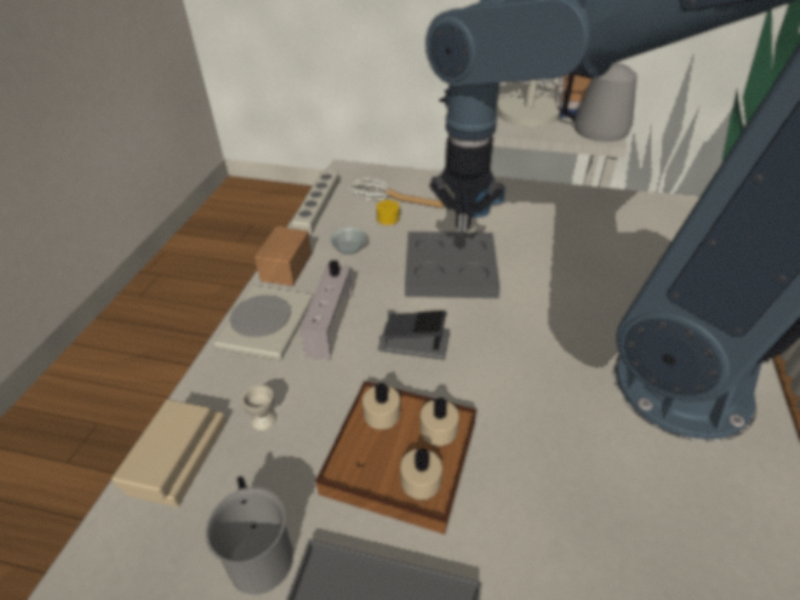

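Pedal is back up, the mould is empty, the three pinned candles are on the board, the spare pin is in the rack, and the bystanders are where they were.

```bash
python3 -c "
from bench import ctrl
print(ctrl.hand_in())"
```

```text
the job is handed in; nothing more can be done
None
```

The job is done and handed in at about 60 s on the robot's clock; no verdict came back.

- **Candles:** three were in the mould (the fourth cavity was empty). All three now stand on the curing board, each over its own hole, measured within about 1 mm. I regripped the first one because it had landed about 2.4 mm off its hole.
- **Pins:** each of three pins went down until its head met the wax, shown by 4–6 N of contact at the expected height. The fourth pin still hangs in the rack. After release I judged the heads seated from the pictures and did not measure their height again.
- **Pedal:** I pressed it to its stop, held it for about 1 s, and let go. The side picture showed the plate flat, the force reached 32 N (fingertips only), and the last pictures show it raised again.
- **Other things:** in the last pictures the bystanders and the yellow look-alike are where they started, and the arm is clear of everything. I saw no candle knocked aside.
- **Disagreements:** the scene camera read the board about 2 mm away from the wrist camera, so I used the wrist camera after checking it from two yaw angles. My first outline fit for the gripped candle was unreliable and I corrected it; it was the likely cause of the first candle's offset.

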